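# Unload the peg-block boring jig

## Robot

A 6-joint arm with a two-finger parallel gripper is mounted at the origin on the work surface. World frame = base frame: x ahead of the robot, y to its left, z up, the work surface at z = 0. Lengths are in m, angles in rad, forces in N, time in s.
With the tool pointing down it reaches from about 0.35 to 0.775 m from the base axis. Payload 7.3 kg.
Tool frame: the origin (TCP) lies at the very end of the fingers, on their centre line; the grasp point (between the pads) lies 19 mm behind it (robot.hold_point_z is the distance from the TCP to the grasp point, in m); z points along the fingers, y is the direction in which the jaws open and shut (so a half turn about z gives the same grasp; the last joint's range is limited). The gripper opens to 92 mm and grips with 3 to 60 N. Pads are 19 mm wide; open, the fingers measure 130 mm over their backs; the gripper's body (75 mm by 190 mm) begins 47 mm behind the grasp point.
Start: joints at [1.131, 0.342, 1.524, -0, 1.275, -0.146], TCP at [0.152, 0.503, 0.227] pointing down, gripper open.
Joint ranges: [-2.53, 2.53], [-0.77, 2.02], [0.04, 2.7], [-1, 4.14], [0.28, 2.66], [-3.11, 3.11]. Speed limits (rad/s): [2.57, 2.57, 3.14, 3.14, 3.14, 3.14].

## Interface

Orientations are given as [roll, pitch, yaw] about the fixed x, y, z axes, in that order (R = Rz(yaw) Ry(pitch) Rx(roll)).
In Python, from cell import monitor, viewer, robot gives the robot as it stands.
- The arm moves only by the tool move_arm, never from a script. Its argument "deltas" is a list of rows, each an object of numbers: "x", "y", "z": the shift along the tool's x, y, z in m; "wx", "wy", "wz": the turn, a rotation vector about the tool's x, y, z in degrees; "hand": the opening, from 0 (shut) to 1 (fully open). In form: [{"x": .., "y": .., "z": .., "wx": .., "wy": .., "wz": .., "hand": ..}, ...]. A call has 1 to 8 rows; each row is the pose to reach, as a shift and turn from the pose commanded when the call began, along the tool's axes at that moment; what a row does not reach only later rows make up. A row lasts 1/8 s, in which the tool goes at most 62.5 mm and 10.7 degrees, less where a joint would pass 70% of its speed; a pose out of reach is approached as far as the arm can. A call with a gripper value outside its range is refused whole. The fingers move at their own pace and stop on an object; "grip_force" is the grip in N (left out, the last holds). Time passes only in rows, so rows that repeat a pose let the fingers close. It gives the time, the measured TCP pose, the force and the opening at its end, in the units of the state.
- monitor.observe(): the state, without advancing time (a new reading comes with each control period).
- viewer.read_camera(name): name is "scene" or "top" or "wrist"; returns the picture (400x640x3 uint8, red, green, blue); there is no depth.
- viewer.camera_params(name): a dict with "camera_matrix" (3x3 intrinsics, pixels), "R" (3x3) and "t" (3): a world point X has camera coordinates R X + t. Camera axes: x right, y down, z forward; pixel columns grow to the right and rows downward; lengths in m; the calibration is good to about 2 mm. A picture is of the moment at which its call begins: read the wrist's pose just before it. camera_params takes no time and is no camera call; for the wrist camera it gives the pose at the moment of the call.
- robot.hand_in(): hands the job in, once; it reports no verdict.
The state is a dict: "time": time; "qpos": joint angles; "qvel": joint speeds; "joint_efforts": joint torques, N m; "tool_pos": TCP position; "tool_rot": TCP orientation; "contact_force": force on the tool from outside, world axes, zero at the start; "torque": the same for the moment, N m; "opening": finger opening in m.
Only numpy, scipy, OpenCV 4.12 (cv2) and the standard library are available. Lean on these libraries where they do the work, as an engineer would, in place of code of your own. Each camera call takes 0.05 s, during which the arm holds its last target. There are 200 camera calls.

## Task

The peg blocks in the boring jig have been drilled: squeeze the two buttons on the clear template's catch to free it, lift the template off and lay it flat on the cork mat. The pockets leave no room for fingers, so press each block's inner end to tip its outer end up, take it out, and lay all the blocks flat in the wooden tray, none on top of another. When the jig is empty, put the template back on the jig and press it down level until the catch has locked, leaving the drill, log and glue bottle where they stand.

Things in the scene. Friction and masses are not known exactly. Their poses are not given: they have to be found in the camera images.
- jig: Plywood boring jig fixed to the bench, 214 (x) x 180 (y) mm, top face 50 mm above the bench; origin at the centre of its underside, z up. Four pockets in a 2 x 2 pattern, centred at x = +-54, y = +-47 mm, long side along x. The inner end of a pocket or block is the end nearer x = 0, the outer end the far one.
- jig_top (a point): Centre of the jig's top face, axes as the jig's. Here stands the steel catch stud: 33 mm tall, head 16 mm wide with a tapered nose. Two bullet-nosed locating dowels, 10 mm in diameter and 14 mm tall, stand on the top face at x = 0, y = +-77 mm.
- pocket_1 (a point): Middle of a block's place in the pocket at jig x = +54, y = +47 mm, at the jig's top face, axes as the jig's. A block in it lies with its top 0.5 mm below the top face, gaps of 1.2 mm at its sides, 1.5 mm at its outer end and 5.5 mm at its inner end: no room for fingers. The cross wall beyond the inner end reaches |x| = 8.5 mm in the jig's frame.
- pocket_2 (a point): The same for the pocket at jig x = +54, y = -47 mm. Every pocket's floor is level, 18.5 mm deep, from jig |x| = 52 mm outwards, and falls away at 32 degrees from there inwards. A block pressed (a few N) near its inner end rocks over that ridge; its top edge at the outer end then stands about 19 mm above the jig's top face.
- pocket_3 (a point): The same for the pocket at jig x = -54, y = +47 mm. A block pressed right over onto the slope stays tipped by 32 degrees (0.56 rad) when let go; released too early it drops back flat. For this a fingertip 22 mm wide, centred at jig |x| = 26 mm, must go about 10 mm below the jig's top face.
- pocket_4 (a point): The same for the pocket at jig x = -54, y = -47 mm.
- template_grip (a point): Grip point of the clear acrylic boring template: on its vertical centre line, midway between the catch buttons, 24 mm above the plate's underside; z is the plate's normal, y runs from button to button. Plate 204 (x) x 176 (y) x 5 mm, flat underneath, 0.34 kg. Seated on the jig this point is 74 mm above the jig's origin, lying on the mat 28 mm above the mat's origin.
- housing_top (a point): Top centre of the template's black catch housing (66 mm along x, 40 mm along y), 44 mm above the plate's underside; place to press. The plate has 13.6 mm holes for the two dowels (y = +-77 mm) and a window for the stud, and may go back either way round. Four steel guide bushes, 22 mm wide and 9 mm high, stand on the plate at x = +-54, y = +-47 mm.
- button_a (a joint): Grey spring button of the template's catch, +y side: 0 out, 0.005 m fully pressed in. Its face is 24 mm wide, 9 to 33 mm above the plate's underside, 29 mm from the centre line: the two faces are 58 mm apart, 48 mm when pressed. Each spring takes about 4 N at first, 8 N fully in.
- button_b (a joint): The same, on the -y side. With both buttons pressed in, the catch's jaws clear the stud's head; let out, they lock under it. They also ride over the stud's tapered nose when the template is pressed down on the jig (5 to 15 N).
- block_1_c (a point): Centre of a bored pine peg block, 80 (x) x 48 (y) x 18 (z) mm, 40 g, a dark 14 mm bore drawn in the middle of its top face. Starts in the jig's pocket at x = +54, y = +47 mm in the jig's frame; None if that pocket is empty.
- block_2_c (a point): Centre of a bored pine peg block, 80 (x) x 48 (y) x 18 (z) mm, 40 g, a dark 14 mm bore drawn in the middle of its top face. Starts in the jig's pocket at x = +54, y = -47 mm in the jig's frame; None if that pocket is empty.
- block_3_c (a point): Centre of a bored pine peg block, 80 (x) x 48 (y) x 18 (z) mm, 40 g, a dark 14 mm bore drawn in the middle of its top face. Starts in the jig's pocket at x = -54, y = +47 mm in the jig's frame; None if that pocket is empty.
- block_4_c (a point): Centre of a bored pine peg block, 80 (x) x 48 (y) x 18 (z) mm, 40 g, a dark 14 mm bore drawn in the middle of its top face. Starts in the jig's pocket at x = -54, y = -47 mm in the jig's frame; None if that pocket is empty.
- tray: Shallow open wooden tray fixed on the bench for finished blocks, outside 252 (x) x 236 (y) mm, walls 7 mm thick and 20 mm high, floor 7 mm thick; origin at the centre of its underside, z up.
- mat: Cork mat fixed on the bench, 250 (x) x 212 (y) x 4 mm; origin at the centre of its underside.
- log: Bystander: upright birch log, 84 mm diameter, 130 mm tall; origin at the centre of its underside.
- drill: Bystander: cordless drill standing on its battery, about 225 mm long, 216 mm tall; origin under its battery.
- glue: Bystander: white glue bottle, 52 mm diameter, 130 mm tall; origin at the centre of its underside.

How it is judged:
On the way, in this order (a step that is already met when the one before it is completed fails the run):
1. the template has been freed and lies flat on the cork mat, let go (its centre within 60 mm of the mat's) (z of template_grip in the frame of mat between 0.023 and 0.036 m and horizontal distance between template_grip and mat below 0.06 m and angle between template_grip's own z axis and vertical below 0.08 rad and contact force between the fingers and template below 0.1 N and linear speed of template below 0.02 m/s), for 0.2 s.
2. every block lies flat on the floor of the tray, let go (x of block_1_c in the frame of tray between -0.1 and 0.1 m and y of block_1_c in the frame of tray between -0.1 and 0.1 m and z of block_1_c in the frame of tray between 0.011 and 0.021 m and (angle between block_1_c's own z axis and vertical below 0.15 rad or angle between block_1_c's own z axis and vertical above 2.99 rad) and contact force between the fingers and block_1 below 0.1 N and x of block_2_c in the frame of tray between -0.1 and 0.1 m and y of block_2_c in the frame of tray between -0.1 and 0.1 m and z of block_2_c in the frame of tray between 0.011 and 0.021 m and (angle between block_2_c's own z axis and vertical below 0.15 rad or angle between block_2_c's own z axis and vertical above 2.99 rad) and contact force between the fingers and block_2 below 0.1 N and x of block_3_c in the frame of tray between -0.1 and 0.1 m and y of block_3_c in the frame of tray between -0.1 and 0.1 m and z of block_3_c in the frame of tray between 0.011 and 0.021 m and (angle between block_3_c's own z axis and vertical below 0.15 rad or angle between block_3_c's own z axis and vertical above 2.99 rad) and contact force between the fingers and block_3 below 0.1 N and x of block_4_c in the frame of tray between -0.1 and 0.1 m and y of block_4_c in the frame of tray between -0.1 and 0.1 m and z of block_4_c in the frame of tray between 0.011 and 0.021 m and (angle between block_4_c's own z axis and vertical below 0.15 rad or angle between block_4_c's own z axis and vertical above 2.99 rad) and contact force between the fingers and block_4 below 0.1 N), for 0.2 s.
At the end, for the whole second after the job is handed in: Each block lies flat (0.15 rad, either face up) on the tray's floor, none stacked, let go. The template is on the jig (within 5 mm and 0.05 rad, level to 0.03 rad, at most 2 mm above its seat), at rest, both catch buttons out (under 1.5 mm) (all of step 2 and z of template_grip in the frame of jig between 0.071 and 0.0765 m and horizontal distance between template_grip and jig below 0.005 m and angle between template_grip's own z axis and vertical below 0.03 rad and angle between the x axis of template_grip and the x axis of jig, either way round below 0.05 rad and value of joint each of button_a, button_b below 0.0015 m and linear speed of template below 0.02 m/s); the robot touches nothing.
It fails at once if the birch log is knocked more than 40 mm from its place or over (distance of log from where it was at the start of the episode above 0.04 m or angle between log's own z axis and vertical above 0.5 rad).
It fails at once if the drill is knocked more than 40 mm from its place or over (distance of drill from where it was at the start of the episode above 0.04 m or angle between drill's own z axis and vertical above 0.5 rad).
It fails at once if the glue bottle is knocked more than 40 mm from its place or over (distance of glue from where it was at the start of the episode above 0.04 m or angle between glue's own z axis and vertical above 0.5 rad).
Of block_1, block_2, block_3, block_4 only 2 to 4 are there at a start; the rules pass over those that are not, and their reading is None.
At some moment in a run one of template, block_1, block_2, block_3, block_4 may be knocked a few centimetres aside while the robot is not near it.
Once in a run the grip may slacken for a moment while it holds something.
It also fails if it takes over 210 s, if anything falls off the work surface, if the arm or the gripper's body presses on something with over 40 N, if the wrist force passes 120 N, or if a joint passes its speed limit or range.

## Working session

There is one attempt and no reset: what is moved stays moved. The work goes in short steps, Python scripts to look and compute and a tool call to move; the robot and the scene stay as the last step left them, time stands still between calls to the robot, and variables do not carry over. Pictures are saved under pics/ and viewed, about 12 in all and at most 16, crops included, and the job is handed in when it is done.

Besides the shell and the picture viewer there is one more tool, called in YAML: its name, and indented under it one key for each argument. move_arm: Moves the arm, as the interface text tells. Its arguments: {"type":"object","properties":{"deltas":{"type":"array","items":{"type":"object","properties":{"x":{"type":"number"},"y":{"type":"number"},"z":{"type":"number"},"wx":{"type":"number"},"wy":{"type":"number"},"wz":{"type":"number"},"hand":{"type":"number"}}}},"grip_force":{"type":"number"}},"required":["deltas"]}

```bash
ls; mkdir -p pics; cat > h.py <<'E'
import numpy as np, cv2
from cell import monitor, viewer, robot
from scipy.spatial.transform import Rotation as Ro
def shot(n,f=None):
    p=viewer.camera_params(n); im=viewer.read_camera(n)
    if f: cv2.imwrite('pics/'+f+'.png',im[:,:,::-1])
    return im,p
def ray(p,uv,z):
    K=np.array(p['camera_matrix']);R=np.array(p['R']);t=np.array(p['t'])
    uv=np.atleast_2d(np.array(uv,float)); d=(R.T@np.linalg.inv(K)@np.c_[uv,np.ones(len(uv))].T).T
    c=-R.T@t; s=(z-c[2])/d[:,2]; return c+s[:,None]*d
def proj(p,X):
    K=np.array(p['camera_matrix']);X=np.atleast_2d(np.array(X,float))
    c=(np.array(p['R'])@X.T).T+np.array(p['t']); q=(K@c.T).T; return q[:,:2]/q[:,2:]
def st():
    s=monitor.observe(); np.set_printoptions(precision=4,suppress=True)
    print('t',round(s['time'],2),'pos',np.array(s['tool_pos']),'rpy',np.array(s['tool_rot']),'F',np.array(s['contact_force']),'op',s['opening'],'q',np.array(s['qpos'])); return s
def delta(pos,yaw=None):
    "tool-axis shift to world TCP pos, and wz deg to yaw (tool down)"
    s=monitor.observe(); R=Ro.from_euler('xyz',s['tool_rot'])
    d=R.inv().apply(np.array(pos)-s['tool_pos']); print('shift mm',np.round(d*1000,1))
    if yaw is not None: print('wz',np.degrees((R.inv()*Ro.from_euler('xyz',[np.pi,0,yaw])).as_rotvec()).round(2))
E
python3 - <<'E'
from h import *
st()
for n in('top','scene'):
    im,p=shot(n,n+'0'); print(n,-np.array(p['R']).T@p['t'],np.array(p['R']).round(2).tolist(),p['camera_matrix'])
E
```

```text
pics
t 0.0 pos [0.1518 0.5022 0.226 ] rpy [-3.1401 -0.0002  2.8478] F [0.0183 0.2766 0.0711] op 0.09166104554562572 q [ 1.131   0.3427  1.525  -0.      1.2754 -0.146 ]
top [0.3923 0.0088 1.3189] [[0.02, -1.0, 0.01], [-0.98, -0.02, -0.19], [0.19, -0.01, -0.98]] [[447.0139   0.     313.4192]
 [  0.     447.0139 194.3381]
 [  0.       0.       1.    ]]
scene [ 1.3903 -0.3922  0.8264] [[0.46, 0.89, 0.02], [0.59, -0.29, -0.76], [-0.67, 0.35, -0.65]] [[424.6357   0.     320.0316]
 [  0.     424.6357 192.089 ]
 [  0.       0.       1.    ]]
```

View pics/top0.png

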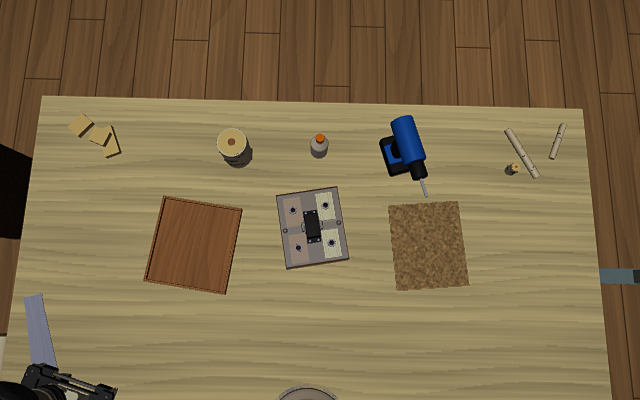

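View pics/scene0.png

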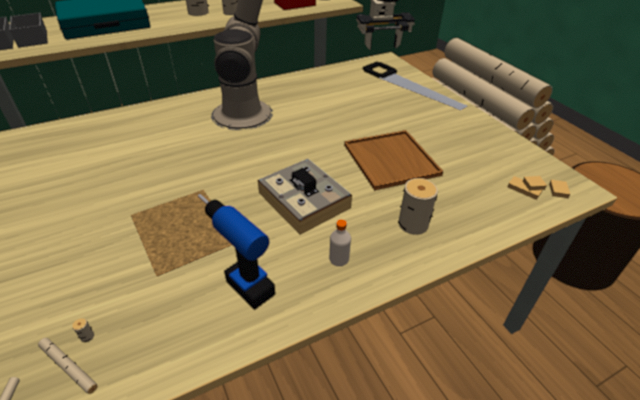

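The top view shows the tray around (195,245), the jig with the clear template at (313,228), and the mat at (428,245). The log (232,143), glue (319,145) and drill (405,150) stand behind them. I'll get coarse positions first.

```bash
python3 - <<'E'
from h import *
im=cv2.imread('pics/top0.png'); p=viewer.camera_params('top')
hsv=cv2.cvtColor(im,cv2.COLOR_BGR2HSV)
print([hsv[y,x].tolist() for x,y in((195,245),(428,245),(300,255),(180,320),(298,240),(320,215),(330,240),(312,225))])
def q(uv,z,n):
    X=ray(p,uv,z); c=X.mean(0); e=X[[1,2]]-X[[0,3]]; g=X[[3,2]]-X[[0,1]]
    print(n,c,np.linalg.norm(e,axis=1),np.linalg.norm(g,axis=1),'dir(-y side)',np.degrees(np.arctan2(e[:,1],e[:,0])),'dirx',np.degrees(np.arctan2(g[:,1],g[:,0])))
q([(276,196),(337,187),(349,260),(288,269)],.05,'jig')
q([(163,196),(242,209),(225,294),(144,281)],.02,'tray')
q([(388,205),(458,201),(469,286),(397,291)],.004,'mat')
g=cv2.resize(im[180:300,255:360],None,fx=5,fy=5,interpolation=cv2.INTER_CUBIC); cv2.imwrite('pics/c1.png',g)
for n,z,uv in(('log',.13,(232,138)),('glue',.13,(320,138)),('drilltip',.15,(426,196)),('drilltop',.2,(403,122))): print(n,ray(p,uv,z))
E
```

```text
[[14, 155, 115], [17, 126, 117], [13, 51, 144], [22, 92, 150], [15, 65, 145], [20, 53, 158], [135, 31, 66], [20, 23, 33]]
jig [ 0.54569383 -0.00415882  0.05      ] [0.17863075 0.17315895] [0.21121531 0.21239322] dir(-y side) [-80.10805523 -80.51631486] dirx [-168.78021824 -170.26497525]
tray [0.4931057  0.33766637 0.02      ] [0.23638302 0.2333736 ] [0.24859763 0.24695128] dir(-y side) [-98.14198214 -97.74046228] dirx [172.41313648 171.71727593]
mat [ 0.50685363 -0.34562337  0.004     ] [0.21159085 0.21011937] [0.25214327 0.25066341] dir(-y side) [-85.39478392 -84.99446913] dirx [-174.76840076 -175.10223106]
log [[0.78002014 0.22486898 0.13      ]]
glue [[ 0.78614059 -0.01905108  0.13      ]]
drilltip [[ 0.62462534 -0.30477336  0.15      ]]
drilltop [[ 0.81264184 -0.23602371  0.2       ]]
```

View pics/c1.png

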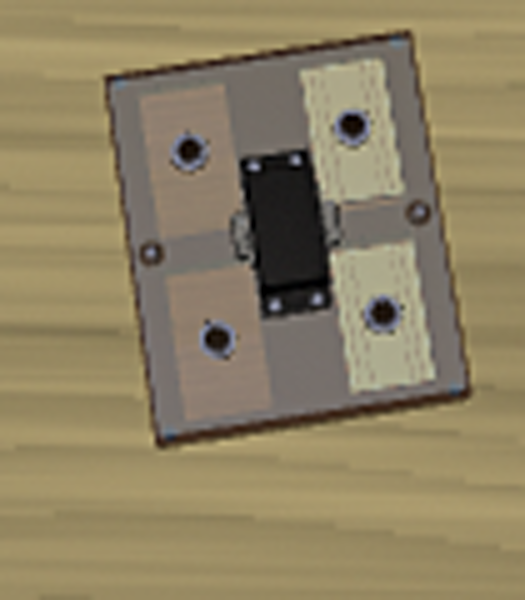

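Both pockets on the world −y side hold pine blocks at (350,125) and (382,313) in the crop. The pinkish +y pockets look empty. Jig yaw is about +10°. Next I'll move the wrist camera over the jig.

```bash
python3 - <<'E'
from h import *
s=st(); p=viewer.camera_params('wrist'); R=np.array(p['R']); c=-R.T@p['t']
T=Ro.from_euler('xyz',s['tool_rot'])
print('cam in tool',T.inv().apply(c-s['tool_pos']),'cam z in tool',T.inv().apply(R[2]), 'cam x',T.inv().apply(R[0]),p['camera_matrix'][0][0])
delta([.545,-.004,.30],np.radians(-170))
delta([.545,-.004,.30],np.radians(10))
E
```

```text
t 0.1 pos [0.1519 0.5022 0.2261] rpy [-3.1402 -0.0002  2.8478] F [-0.1742 -1.0817  0.2138] op 0.09211387167772361 q [ 1.131   0.3427  1.5249  0.      1.2754 -0.146 ]
cam in tool [ 0.073  -0.0008 -0.1589] cam z in tool [-0.2698 -0.0007  0.9629] cam x [-0.0013  1.      0.0003] 352.1344719292378
shift mm [-522.9 -370.7  -73.5]
wz [ -0.07  -0.03 -26.83]
shift mm [-522.9 -370.7  -73.5]
wz [ -0.04   0.1  153.17]
```

move_arm:
  deltas:
    - {"z": -0.05}
    - {"x": -0.523, "y": -0.371, "z": -0.05, "wz": -26.8}
    - {"x": -0.523, "y": -0.371, "z": -0.05, "wz": -26.8}
    - {"x": -0.523, "y": -0.371, "z": -0.05, "wz": -26.8}
    - {"x": -0.523, "y": -0.371, "z": -0.05, "wz": -26.8}
    - {"x": -0.523, "y": -0.371, "z": -0.05, "wz": -26.8}
    - {"x": -0.523, "y": -0.371, "z": -0.05, "wz": -26.8}
    - {"x": -0.523, "y": -0.371, "z": -0.05, "wz": -26.8}

```text
schema error: expected keys x, y, z, wx, wy, wz, hand
```

```bash
python3 - <<'E'
from h import *
st(); delta([.545,-.004,.21],np.radians(-170))
E
```

```text
t 0.1 pos [0.1519 0.5022 0.2261] rpy [-3.1402 -0.0002  2.8478] F [-0.1742 -1.0817  0.2138] op 0.09211387167772361 q [ 1.131   0.3427  1.5249  0.      1.2754 -0.146 ]
shift mm [-522.9 -370.6   16.5]
wz [ -0.07  -0.03 -26.83]
```

All keys are required in each row.

move_arm:
  deltas:
    - {"x": 0, "y": 0, "z": -0.05, "wx": 0, "wy": 0, "wz": 0, "hand": 1}
    - {"x": -0.523, "y": -0.371, "z": -0.05, "wx": 0, "wy": 0, "wz": -26.8, "hand": 1}
    - {"x": -0.523, "y": -0.371, "z": -0.05, "wx": 0, "wy": 0, "wz": -26.8, "hand": 1}
    - {"x": -0.523, "y": -0.371, "z": -0.05, "wx": 0, "wy": 0, "wz": -26.8, "hand": 1}
    - {"x": -0.523, "y": -0.371, "z": -0.05, "wx": 0, "wy": 0, "wz": -26.8, "hand": 1}
    - {"x": -0.523, "y": -0.371, "z": -0.05, "wx": 0, "wy": 0, "wz": -26.8, "hand": 1}
    - {"x": -0.523, "y": -0.371, "z": -0.05, "wx": 0, "wy": 0, "wz": -26.8, "hand": 1}
    - {"x": -0.523, "y": -0.371, "z": -0.05, "wx": 0, "wy": 0, "wz": -26.8, "hand": 1}

```text
time: 1.1
tool_pos: [0.4135, 0.1655, 0.2767]
tool_rot: [3.141, 0.0, -2.968]
contact_force: [1.1, 0.9, -0.2]
opening: 0.0918
```

```bash
python3 - <<'E'
from h import *
st(); delta([.545,-.004,.21],np.radians(-170))
E
```

```text
t 1.1 pos [0.4135 0.1655 0.2767] rpy [ 3.1413  0.     -2.9677] F [ 1.1349  0.8625 -0.1874] op 0.09183628499178086 q [ 0.2081  0.1555  1.6353  0.0003  1.3507 -1.5367]
shift mm [-100.2 -189.7   66.6]
wz [ 0.02  0.   -0.04]
```

move_arm:
  deltas:
    - {"x": -0.1, "y": -0.19, "z": 0.066, "wx": 0, "wy": 0, "wz": 0, "hand": 1}
    - {"x": -0.1, "y": -0.19, "z": 0.066, "wx": 0, "wy": 0, "wz": 0, "hand": 1}
    - {"x": -0.1, "y": -0.19, "z": 0.066, "wx": 0, "wy": 0, "wz": 0, "hand": 1}
    - {"x": -0.1, "y": -0.19, "z": 0.066, "wx": 0, "wy": 0, "wz": 0, "hand": 1}
    - {"x": -0.1, "y": -0.19, "z": 0.066, "wx": 0, "wy": 0, "wz": 0, "hand": 1}
    - {"x": -0.1, "y": -0.19, "z": 0.066, "wx": 0, "wy": 0, "wz": 0, "hand": 1}

```text
time: 1.85
tool_pos: [0.5435, -0.0021, 0.2106]
tool_rot: [3.141, -0.001, -2.968]
contact_force: [0.5, 0.4, -0.1]
opening: 0.0916
```

```bash
python3 - <<'E'
from h import *
s=st(); im,p=shot('wrist','w1')
np.save('w1p.npy',p,allow_pickle=True)
E
```

```text
t 1.85 pos [ 0.5435 -0.0021  0.2106] rpy [ 3.1409 -0.0008 -2.9678] F [ 0.4894  0.4479 -0.0691] op 0.09161373273441904 q [-0.1452  0.3896  1.4982  0.0005  1.2549 -1.8899]
```

View pics/w1.png

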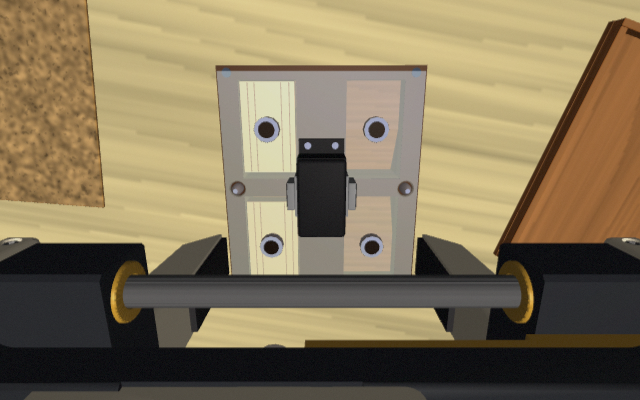

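The wrist view shows bushes at about (267,129), (376,129), (272,245) and (372,245), and dowels at (238,188) and (405,188). The two pine blocks sit under the left bushes (world −y), and the right pockets are empty plywood. I'll refine the centres.

```bash
python3 - <<'E'
from h import *
im=cv2.imread('pics/w1.png'); p=np.load('w1p.npy',allow_pickle=True).item()
g=cv2.cvtColor(im,cv2.COLOR_BGR2GRAY)
def dark(c,r=9,th=60):
    x,y=c; w=g[y-r:y+r+1,x-r:x+r+1]; m=(w<th).astype(np.uint8); mo=cv2.moments(m,True); return (x-r+mo['m10']/mo['m00'],y-r+mo['m01']/mo['m00'])
def circ(c,r0,r1,r=18):
    x,y=c; w=cv2.resize(g[y-r:y+r+1,x-r:x+r+1],None,fx=4,fy=4,interpolation=cv2.INTER_CUBIC)
    h=cv2.HoughCircles(w,cv2.HOUGH_GRADIENT,1,500,param1=120,param2=10,minRadius=4*r0,maxRadius=4*r1)
    return (x-r+(h[0,0,0]-1.5)/4, y-r+(h[0,0,1]-1.5)/4)+(h[0,0,2]/4,)
bs=[circ(c,10,15) for c in((267,129),(376,129),(272,245),(372,245))]; print(np.array(bs))
B=ray(p,np.array(bs)[:,:2],.064); print(B, B.mean(0))
ds=[circ(c,5,9,12) for c in((238,188),(405,188))]; print(np.array(ds))
D=ray(p,np.array(ds)[:,:2],.062); print(D,D.mean(0),np.linalg.norm(D[1]-D[0]))
e=D[1]-D[0]; print('yaw dowel',np.degrees(np.arctan2(-e[0],e[1])))
for a,b in((0,2),(1,3)): e=B[b]-B[a]; print('bush x',np.linalg.norm(e),np.degrees(np.arctan2(e[1],e[0])))
for a,b in((0,1),(2,3)): e=B[b]-B[a]; print('bush y',np.linalg.norm(e),np.degrees(np.arctan2(-e[0],e[1])))
E
```

```text
[[266.25  129.25   13.25 ]
 [376.5   129.25   13.925]
 [271.75  244.25   11.5  ]
 [369.75  243.5    10.6  ]]
[[ 0.50300586 -0.05770638  0.064     ]
 [ 0.48685035  0.03502112  0.064     ]
 [ 0.60705588 -0.03889039  0.064     ]
 [ 0.59062847  0.05118053  0.064     ]] [ 0.54688514 -0.00259878  0.064     ]
[[237.25  188.      7.15 ]
 [405.    188.25    7.425]]
[[ 0.55925082 -0.07689821  0.062     ]
 [ 0.53361551  0.07173307  0.062     ]] [ 0.54643317 -0.00258257  0.062     ] 0.150825823404072
yaw dowel 9.785861143732758
bush x 0.10573763745886508 10.250361479836348
bush x 0.10502868529618596 8.8505133694861
bush y 0.09412433076015668 9.88318840910855
bush y 0.09155669951954766 10.33616887666784
```

move_arm:
  deltas:
    - {"x": -0.003, "y": -0.001, "z": 0.05, "wx": 0, "wy": 0, "wz": 0.2, "hand": 1}
    - {"x": -0.003, "y": -0.001, "z": 0.1, "wx": 0, "wy": 0, "wz": 0.2, "hand": 1}
    - {"x": -0.003, "y": -0.001, "z": 0.13, "wx": 0, "wy": 0, "wz": 0.2, "hand": 1}
    - {"x": -0.003, "y": -0.001, "z": 0.149, "wx": 0, "wy": 0, "wz": 0.2, "hand": 1}
    - {"x": -0.003, "y": -0.001, "z": 0.149, "wx": 0, "wy": 0, "wz": 0.2, "hand": 1}
    - {"x": -0.003, "y": -0.001, "z": 0.149, "wx": 0, "wy": 0, "wz": 0.2, "hand": 0}
    - {"x": -0.003, "y": -0.001, "z": 0.149, "wx": 0, "wy": 0, "wz": 0.2, "hand": 0}
    - {"x": -0.003, "y": -0.001, "z": 0.149, "wx": 0, "wy": 0, "wz": 0.2, "hand": 0}
  grip_force: 40

```text
time: 2.9
tool_pos: [0.5476, -0.003, 0.0626]
tool_rot: [-3.141, 0.001, -2.971]
contact_force: [-0.7, -0.1, 0.7]
opening: 0.0664
```

```bash
python3 - <<'E'
from h import *
st(); delta([.5465,-.0026,.061],np.radians(-170.2))
E
```

```text
t 2.9 pos [ 0.5476 -0.003   0.0626] rpy [-3.1412  0.0015 -2.971 ] F [-0.6815 -0.0538  0.7238] op 0.06636357359428675 q [-0.1455  0.5644  1.6679  0.0001  0.9077 -1.887 ]
shift mm [1.  0.6 1.6]
wz [-0.02  0.08 -0.03]
```

move_arm:
  deltas:
    - {"x": 0, "y": 0, "z": 0.001, "wx": 0, "wy": 0, "wz": 0, "hand": 0}
    - {"x": 0, "y": 0, "z": 0.001, "wx": 0, "wy": 0, "wz": 0, "hand": 0}
    - {"x": 0, "y": 0, "z": 0.001, "wx": 0, "wy": 0, "wz": 0, "hand": 0}
    - {"x": 0, "y": 0, "z": 0.001, "wx": 0, "wy": 0, "wz": 0, "hand": 0}
    - {"x": 0, "y": 0, "z": 0.001, "wx": 0, "wy": 0, "wz": 0, "hand": 0}

```text
time: 3.52
tool_pos: [0.5473, -0.0025, 0.0616]
tool_rot: [3.141, 0.001, -2.971]
contact_force: [-1.7, 3.1, 7.7]
opening: 0.0468
```

Opening is 47 mm, so both buttons are in. Lifting gently.

move_arm:
  deltas:
    - {"x": 0, "y": 0, "z": -0.01, "wx": 0, "wy": 0, "wz": 0, "hand": 0}
    - {"x": 0, "y": 0, "z": -0.025, "wx": 0, "wy": 0, "wz": 0, "hand": 0}
    - {"x": 0, "y": 0, "z": -0.05, "wx": 0, "wy": 0, "wz": 0, "hand": 0}
    - {"x": 0, "y": 0, "z": -0.07, "wx": 0, "wy": 0, "wz": 0, "hand": 0}
    - {"x": 0, "y": 0, "z": -0.07, "wx": 0, "wy": 0, "wz": 0, "hand": 0}

```text
time: 4.15
tool_pos: [0.5482, -0.0033, 0.1327]
tool_rot: [-3.14, 0.004, -2.971]
contact_force: [-0.3, 0.4, -3.7]
opening: 0.0467
```

```bash
python3 - <<'E'
from h import *
st(); im,p=shot('wrist','w2'); np.save('w2p.npy',p,allow_pickle=True)
delta([.49,-.34,.13],np.radians(-175))
E
```

```text
t 4.15 pos [ 0.5482 -0.0033  0.1327] rpy [-3.1403  0.0037 -2.9712] F [-0.3034  0.3824 -3.6583] op 0.0467337902865419 q [-0.1459  0.4733  1.5972 -0.0001  1.0672 -1.887 ]
shift mm [ 113.7 -322.2    1.4]
wz [-0.03  0.07  4.76]
```

View pics/w2.png

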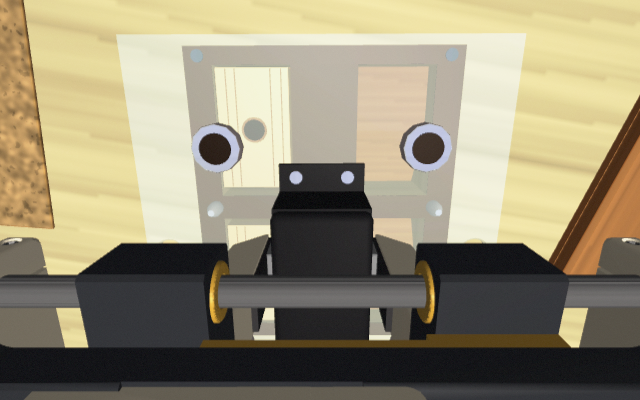

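The template hangs free above the jig (clear plate, bushes at (216,148) and (427,148)). I'll carry it to the mat, keeping clear of the drill bit.

move_arm:
  deltas:
    - {"x": 0.05, "y": -0.02, "z": 0, "wx": 0, "wy": 0, "wz": 0, "hand": 0}
    - {"x": 0.08, "y": -0.075, "z": 0, "wx": 0, "wy": 0, "wz": 2, "hand": 0}
    - {"x": 0.1, "y": -0.13, "z": 0, "wx": 0, "wy": 0, "wz": 4.8, "hand": 0}
    - {"x": 0.11, "y": -0.185, "z": 0, "wx": 0, "wy": 0, "wz": 4.8, "hand": 0}
    - {"x": 0.12, "y": -0.24, "z": 0.0, "wx": 0, "wy": 0, "wz": 4.8, "hand": 0}
    - {"x": 0.12, "y": -0.295, "z": 0.02, "wx": 0, "wy": 0, "wz": 4.8, "hand": 0}
    - {"x": 0.12, "y": -0.326, "z": 0.05, "wx": 0, "wy": 0, "wz": 4.8, "hand": 0}
    - {"x": 0.12, "y": -0.326, "z": 0.08, "wx": 0, "wy": 0, "wz": 4.8, "hand": 0}

```text
time: 5.2
tool_pos: [0.4836, -0.347, 0.0485]
tool_rot: [3.141, -0.0, -3.058]
contact_force: [-1.2, 0.7, -3.0]
opening: 0.0463
```

```bash
python3 - <<'E'
from h import *
st(); delta([.485,-.345,.0166],np.radians(-175))
E
```

```text
t 5.2 pos [ 0.4836 -0.347   0.0485] rpy [ 3.1415 -0.0005 -3.0578] F [-1.1746  0.6507 -3.0372] op 0.04631819871796584 q [-0.751   0.6544  1.5349 -0.0004  0.9527 -2.4055]
shift mm [-1.6  1.9 31.9]
wz [ 0.01 -0.03 -0.2 ]
```

move_arm:
  deltas:
    - {"x": 0, "y": 0, "z": 0.02, "wx": 0, "wy": 0, "wz": 0, "hand": 0}
    - {"x": 0, "y": 0, "z": 0.028, "wx": 0, "wy": 0, "wz": 0, "hand": 0}
    - {"x": 0, "y": 0, "z": 0.033, "wx": 0, "wy": 0, "wz": 0, "hand": 0}
    - {"x": 0, "y": 0, "z": 0.033, "wx": 0, "wy": 0, "wz": 0, "hand": 0}

```text
time: 5.7
tool_pos: [0.4844, -0.3446, 0.018]
tool_rot: [-3.141, 0.0, -3.055]
contact_force: [0.2, 0.2, -4.2]
opening: 0.0466
```

move_arm:
  deltas:
    - {"x": 0, "y": 0, "z": 0.002, "wx": 0, "wy": 0, "wz": 0, "hand": 0}
    - {"x": 0, "y": 0, "z": 0.003, "wx": 0, "wy": 0, "wz": 0, "hand": 0}
    - {"x": 0, "y": 0, "z": 0.003, "wx": 0, "wy": 0, "wz": 0, "hand": 0}

```text
time: 6.08
tool_pos: [0.4846, -0.3448, 0.0156]
tool_rot: [-3.141, 0.001, -3.055]
contact_force: [-0.5, 1.4, 2.0]
opening: 0.0467
```

move_arm:
  deltas:
    - {"x": 0, "y": 0, "z": 0, "wx": 0, "wy": 0, "wz": 0, "hand": 1}
    - {"x": 0, "y": 0, "z": 0, "wx": 0, "wy": 0, "wz": 0, "hand": 1}
    - {"x": 0, "y": 0, "z": 0, "wx": 0, "wy": 0, "wz": 0, "hand": 1}
    - {"x": 0, "y": 0, "z": 0, "wx": 0, "wy": 0, "wz": 0, "hand": 1}
    - {"x": 0, "y": 0, "z": -0.03, "wx": 0, "wy": 0, "wz": 0, "hand": 1}
    - {"x": 0, "y": 0, "z": -0.09, "wx": 0, "wy": 0, "wz": 0, "hand": 1}
    - {"x": 0, "y": 0, "z": -0.13, "wx": 0, "wy": 0, "wz": 0, "hand": 1}
    - {"x": 0, "y": 0, "z": -0.17, "wx": 0, "wy": 0, "wz": 0, "hand": 1}

```text
time: 7.08
tool_pos: [0.4841, -0.3446, 0.1863]
tool_rot: [-3.141, 0.0, -3.055]
contact_force: [1.3, -0.6, -0.5]
opening: 0.092
```

```bash
python3 - <<'E'
from h import *
s=st(); im,p=shot('wrist','w3'); np.save('w3p.npy',p,allow_pickle=True)
im2,p2=shot('top','top1')
a=cv2.resize(im[:,:,::-1],(480,300)); b=cv2.resize(im2[170:310,240:490,::-1],(500,280),interpolation=cv2.INTER_CUBIC)
c=np.zeros((590,500,3),np.uint8); c[:300,:480]=a; c[300:580]=b; cv2.imwrite('pics/m3.png',c)
E
```

```text
t 7.08 pos [ 0.4841 -0.3446  0.1863] rpy [-3.1413  0.0004 -3.0549] F [ 1.3459 -0.583  -0.4785] op 0.09198921746002633 q [-0.7476  0.5008  1.3872  0.0001  1.2532 -2.4051]
```

View pics/m3.png

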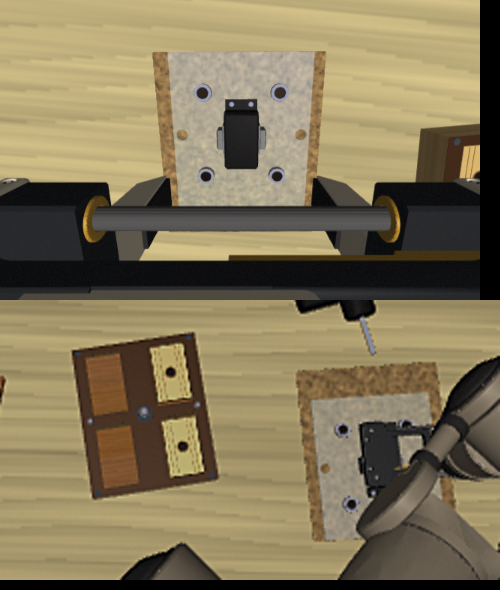

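The template lies flat on the mat, well within bounds. The jig is open, with blocks only in pockets 2 and 4 (world −y side). I'll return above the jig for a close measurement.

move_arm:
  deltas:
    - {"x": -0.118, "y": 0.306, "z": -0.014, "wx": 0, "wy": 0, "wz": -4.8, "hand": 1}
    - {"x": -0.118, "y": 0.306, "z": -0.014, "wx": 0, "wy": 0, "wz": -4.8, "hand": 1}
    - {"x": -0.118, "y": 0.306, "z": -0.014, "wx": 0, "wy": 0, "wz": -4.8, "hand": 1}
    - {"x": -0.118, "y": 0.306, "z": -0.014, "wx": 0, "wy": 0, "wz": -4.8, "hand": 1}
    - {"x": -0.118, "y": 0.306, "z": -0.014, "wx": 0, "wy": 0, "wz": -4.8, "hand": 1}
    - {"x": -0.118, "y": 0.306, "z": -0.014, "wx": 0, "wy": 0, "wz": -4.8, "hand": 1}
    - {"x": -0.118, "y": 0.306, "z": -0.014, "wx": 0, "wy": 0, "wz": -4.8, "hand": 1}
    - {"x": -0.118, "y": 0.306, "z": -0.014, "wx": 0, "wy": 0, "wz": -4.8, "hand": 1}

```text
time: 8.18
tool_pos: [0.5748, -0.0312, 0.1983]
tool_rot: [-3.141, -0.001, -2.973]
contact_force: [0.8, -0.8, 0.6]
opening: 0.0917
```

```bash
python3 - <<'E'
from h import *
s=st(); im,p=shot('wrist','w4'); np.save('w4p.npy',p,allow_pickle=True)
c=np.array([.547,-.0027]); a=np.radians(9.8); R=np.array([[np.cos(a),-np.sin(a)],[np.sin(a),np.cos(a)]])
J=lambda x,y,z:[*(c+R@[x,y]),z]
print(proj(p,[J(0,0,.083),J(0,.077,.064),J(0,-.077,.064),J(.054,-.047,.0495),J(-.054,-.047,.0495)]).round(1).tolist())
g=cv2.cvtColor(im,cv2.COLOR_RGB2HSV); m=((g[:,:,0]>15)&(g[:,:,0]<32)&(g[:,:,2]>170)).astype(np.uint8)
E
```

```text
t 8.18 pos [ 0.5748 -0.0312  0.1983] rpy [-3.1414 -0.001  -2.9726] F [ 0.8362 -0.7601  0.61  ] op 0.09170647792453872 q [-0.187   0.458   1.4243 -0.0005  1.2602 -1.9266]
[[364.0, 166.9], [453.0, 162.5], [269.8, 163.1], [307.1, 218.3], [305.2, 96.2]]
```

View pics/w4.png

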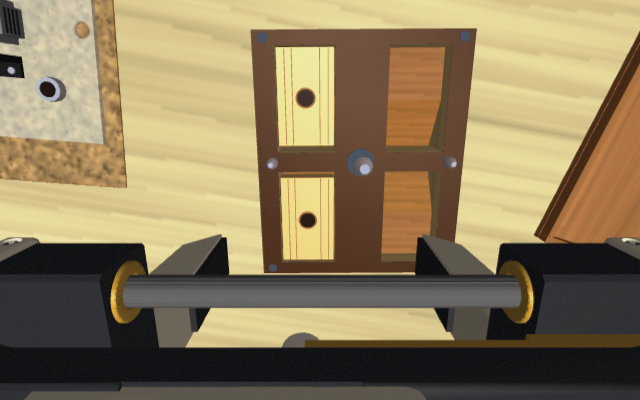

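The blocks' bores are at (307,219) and (305,97), within about 1 mm of prediction. I'll close the fingers and press the inner end of block 4.

move_arm:
  deltas:
    - {"x": 0.048, "y": -0.014, "z": 0.05, "wx": 0, "wy": 0, "wz": 0, "hand": 0}
    - {"x": 0.048, "y": -0.014, "z": 0.1, "wx": 0, "wy": 0, "wz": 0, "hand": 0}
    - {"x": 0.048, "y": -0.014, "z": 0.12, "wx": 0, "wy": 0, "wz": 0, "hand": 0}
    - {"x": 0.048, "y": -0.014, "z": 0.12, "wx": 0, "wy": 0, "wz": 0, "hand": 0}
    - {"x": 0.048, "y": -0.014, "z": 0.12, "wx": 0, "wy": 0, "wz": 0, "hand": 0}
    - {"x": 0.048, "y": -0.014, "z": 0.12, "wx": 0, "wy": 0, "wz": 0, "hand": 0}
    - {"x": 0.048, "y": -0.014, "z": 0.12, "wx": 0, "wy": 0, "wz": 0, "hand": 0}
    - {"x": 0.048, "y": -0.014, "z": 0.12, "wx": 0, "wy": 0, "wz": 0, "hand": 0}

```text
time: 9.22
tool_pos: [0.5306, -0.0515, 0.0792]
tool_rot: [-3.141, 0.001, -2.971]
contact_force: [-0.0, 0.3, 0.1]
opening: 0.0166
```

```bash
python3 - <<'E'
from h import *
s=st(); delta([.5302,-.0534,.0385],np.radians(-170.2))
E
```

```text
t 9.22 pos [ 0.5306 -0.0515  0.0792] rpy [-3.1413  0.0008 -2.9709] F [-0.0185  0.3316  0.0929] op 0.016565024794139162 q [-0.2406  0.5199  1.6943  0.0001  0.9266 -1.9821]
shift mm [ 0.7 -1.8 40.7]
wz [-0.01  0.04 -0.02]
```

move_arm:
  deltas:
    - {"x": 0, "y": -0.001, "z": 0, "wx": 0, "wy": 0, "wz": 0, "hand": 0}
    - {"x": 0, "y": -0.001, "z": 0, "wx": 0, "wy": 0, "wz": 0, "hand": 0}
    - {"x": 0, "y": -0.001, "z": 0.015, "wx": 0, "wy": 0, "wz": 0, "hand": 0}
    - {"x": 0, "y": -0.001, "z": 0.025, "wx": 0, "wy": 0, "wz": 0, "hand": 0}
    - {"x": 0, "y": -0.001, "z": 0.035, "wx": 0, "wy": 0, "wz": 0, "hand": 0}
    - {"x": 0, "y": -0.001, "z": 0.041, "wx": 0, "wy": 0, "wz": 0, "hand": 0}
    - {"x": 0, "y": -0.001, "z": 0.042, "wx": 0, "wy": 0, "wz": 0, "hand": 0}
    - {"x": 0, "y": -0.001, "z": 0.042, "wx": 0, "wy": 0, "wz": 0, "hand": 0}

```text
time: 10.22
tool_pos: [0.5346, -0.052, 0.0395]
tool_rot: [-3.14, 0.01, -2.972]
contact_force: [3.8, 8.1, 20.3]
opening: 0.0003
```

move_arm:
  deltas:
    - {"x": 0, "y": 0, "z": -0.02, "wx": 0, "wy": 0, "wz": 0, "hand": 0}
    - {"x": 0, "y": 0, "z": -0.045, "wx": 0, "wy": 0, "wz": 0, "hand": 0}
    - {"x": -0.03, "y": 0, "z": -0.05, "wx": 0, "wy": 0, "wz": 0, "hand": 0}
    - {"x": -0.053, "y": 0, "z": -0.045, "wx": 0, "wy": 0, "wz": 0, "hand": 0}
    - {"x": -0.053, "y": 0, "z": -0.03, "wx": 0, "wy": 0, "wz": 0, "hand": 0}
    - {"x": -0.053, "y": 0, "z": -0.01, "wx": 0, "wy": 0, "wz": 0, "hand": 0}
    - {"x": -0.053, "y": 0, "z": -0.001, "wx": 0, "wy": 0, "wz": 0, "hand": 0}
    - {"x": -0.053, "y": 0, "z": -0.001, "wx": 0, "wy": 0, "wz": 0, "hand": 0}

```text
time: 11.22
tool_pos: [0.5795, -0.0438, 0.0392]
tool_rot: [3.141, -0.005, -2.971]
contact_force: [-14.7, -1.3, 26.0]
opening: 0.0002
```

```bash
python3 - <<'E'
from h import *
s=st(); delta([.5814,-.0446,.0385],np.radians(-170.2))
E
```

```text
t 11.22 pos [ 0.5795 -0.0438  0.0392] rpy [ 3.1407 -0.0053 -2.9708] F [-14.6575  -1.3242  25.9734] op 0.00018324156360677817 q [-0.2067  0.649   1.5799 -0.0014  0.9179 -1.9473]
shift mm [-1.7 -1.1  0.6]
wz [ 0.05 -0.3  -0.02]
```

move_arm:
  deltas:
    - {"x": 0, "y": 0, "z": -0.02, "wx": 0, "wy": 0, "wz": 0, "hand": 0}
    - {"x": 0, "y": 0, "z": -0.06, "wx": 0, "wy": 0, "wz": 0, "hand": 0.5}
    - {"x": 0, "y": 0.0, "z": -0.1, "wx": 0, "wy": 0, "wz": 0, "hand": 1}
    - {"x": -0.01, "y": 0.0, "z": -0.16, "wx": 0, "wy": 0, "wz": 0, "hand": 1}
    - {"x": -0.01, "y": 0.0, "z": -0.16, "wx": 0, "wy": 0, "wz": 0, "hand": 1}
    - {"x": -0.01, "y": 0.0, "z": -0.16, "wx": 0, "wy": 0, "wz": 0, "hand": 1}
    - {"x": -0.01, "y": 0.0, "z": -0.16, "wx": 0, "wy": 0, "wz": 0, "hand": 1}
    - {"x": -0.01, "y": 0.0, "z": -0.16, "wx": 0, "wy": 0, "wz": 0, "hand": 1}

```text
time: 12.22
tool_pos: [0.5919, -0.0418, 0.1963]
tool_rot: [3.141, -0.003, -2.971]
contact_force: [0.1, -0.4, 0.1]
opening: 0.0661
```

```bash
python3 - <<'E'
from h import *
s=st(); im,p=shot('wrist','w5'); np.save('w5p.npy',p,allow_pickle=True)
im2,p2=shot('scene','s5')
c=np.zeros((580,480,3),np.uint8); c[:300,:480]=cv2.resize(im[:,:,::-1],(480,300)); c[300:,:400]=cv2.resize(im2[150:240,240:365,::-1],(400,280),interpolation=cv2.INTER_CUBIC); cv2.imwrite('pics/m5.png',c)
E
```

```text
t 12.22 pos [ 0.5919 -0.0418  0.1963] rpy [ 3.1406 -0.0025 -2.9712] F [ 0.1157 -0.412   0.0906] op 0.06605925882481345 q [-0.1996  0.4927  1.3721  0.0001  1.2795 -1.9408]
```

View pics/m5.png

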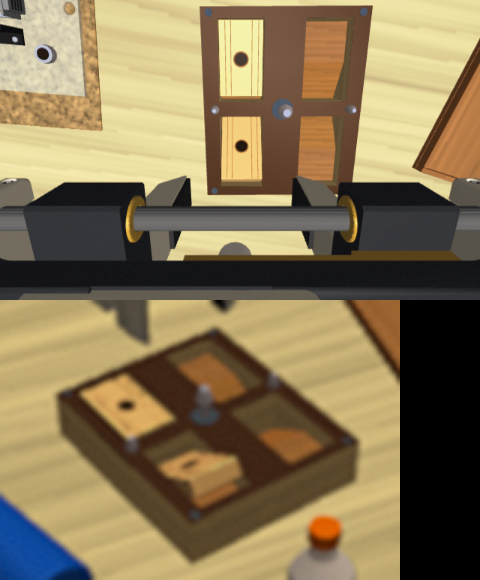

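Block 2 (at (240,147) in the wrist view) stays tipped. Block 4 fell back flat, so I'll press it again deeper later. Now I'll grasp block 2 by its raised outer end.

move_arm:
  deltas:
    - {"x": -0.0355, "y": -0.001, "z": 0.04, "wx": 0, "wy": 0, "wz": 0, "hand": 1}
    - {"x": -0.0355, "y": -0.001, "z": 0.09, "wx": 0, "wy": 0, "wz": 0, "hand": 1}
    - {"x": -0.0355, "y": -0.001, "z": 0.12, "wx": 0, "wy": 0, "wz": 0, "hand": 1}
    - {"x": -0.0355, "y": -0.001, "z": 0.138, "wx": 0, "wy": 0, "wz": 0, "hand": 1}
    - {"x": -0.0355, "y": -0.001, "z": 0.1425, "wx": 0, "wy": 0, "wz": 0, "hand": 1}
    - {"x": -0.0355, "y": -0.001, "z": 0.1425, "wx": 0, "wy": 0, "wz": 0, "hand": 1}
  grip_force: 25

```text
time: 13.08
tool_pos: [0.6284, -0.0369, 0.0562]
tool_rot: [-3.141, 0.002, -2.971]
contact_force: [0.6, -0.7, 0.7]
opening: 0.0916
```

```bash
python3 - <<'E'
from h import *
s=st(); delta([.6269,-.0367,.053],np.radians(-170.2))
E
```

```text
t 13.07 pos [ 0.6284 -0.0369  0.0562] rpy [-3.1411  0.0016 -2.9711] F [ 0.5688 -0.6618  0.7146] op 0.09155501006077955 q [-0.1804  0.6955  1.4226  0.0001  1.0219 -1.9217]
shift mm [1.4 0.5 3.2]
wz [-0.03  0.09 -0.03]
```

move_arm:
  deltas:
    - {"x": 0, "y": 0, "z": 0.002, "wx": 0, "wy": 0, "wz": 0, "hand": 1}
    - {"x": 0, "y": 0, "z": 0.002, "wx": 0, "wy": 0, "wz": 0, "hand": 0.3}
    - {"x": 0, "y": 0, "z": 0.002, "wx": 0, "wy": 0, "wz": 0, "hand": 0}
    - {"x": 0, "y": 0, "z": 0.002, "wx": 0, "wy": 0, "wz": 0, "hand": 0}
    - {"x": 0, "y": 0, "z": 0.002, "wx": 0, "wy": 0, "wz": 0, "hand": 0}
    - {"x": 0, "y": 0, "z": 0.002, "wx": 0, "wy": 0, "wz": 0, "hand": 0}
    - {"x": 0, "y": 0, "z": 0.002, "wx": 0, "wy": 0, "wz": 0, "hand": 0}
    - {"x": 0, "y": 0, "z": 0.002, "wx": 0, "wy": 0, "wz": 0, "hand": 0}

```text
time: 14.08
tool_pos: [0.6277, -0.0366, 0.0532]
tool_rot: [3.141, -0.0, -2.971]
contact_force: [-0.8, 0.8, -0.6]
opening: 0.0481
```

Gripped at 48.1 mm. I'll lift and level the block with a 32° tool tilt.

move_arm:
  deltas:
    - {"x": 0, "y": 0, "z": -0.015, "wx": 0, "wy": 0, "wz": 0, "hand": 0}
    - {"x": 0, "y": 0, "z": -0.04, "wx": 0, "wy": 0, "wz": 0, "hand": 0}
    - {"x": 0, "y": 0, "z": -0.09, "wx": 0, "wy": 0, "wz": 0, "hand": 0}
    - {"x": 0, "y": 0, "z": -0.1, "wx": 0, "wy": 0, "wz": 0, "hand": 0}
    - {"x": 0.03, "y": 0, "z": -0.1, "wx": 0, "wy": 10, "wz": 0, "hand": 0}
    - {"x": 0.06, "y": 0, "z": -0.1, "wx": 0, "wy": 20, "wz": 0, "hand": 0}
    - {"x": 0.08, "y": 0, "z": -0.1, "wx": 0, "wy": 32, "wz": 0, "hand": 0}
    - {"x": 0.08, "y": 0, "z": -0.1, "wx": 0, "wy": 32, "wz": 0, "hand": 0}

```text
time: 15.08
tool_pos: [0.5489, -0.0501, 0.1513]
tool_rot: [3.14, -0.561, -2.97]
contact_force: [0.2, -0.1, -1.1]
opening: 0.0476
```

```bash
python3 - <<'E'
from h import *
s=st(); im,p=shot('wrist','w6'); im2,p2=shot('scene','s6')
# tray fit from top image (first): walls' top corners
c=np.zeros((590,480,3),np.uint8); c[:300,:480]=cv2.resize(im[:,:,::-1],(480,300)); c[300:580,:450]=cv2.resize(im2[120:260,230:455,::-1],(450,280),interpolation=cv2.INTER_CUBIC); cv2.imwrite('pics/m6.png',c)
E
```

```text
t 15.07 pos [ 0.5489 -0.0501  0.1513] rpy [ 3.1402 -0.5615 -2.97  ] F [ 0.2417 -0.0505 -1.0737] op 0.04755572925409519 q [-0.1371  0.7989  1.0687 -0.166   1.811  -1.8742]
```

View pics/m6.png

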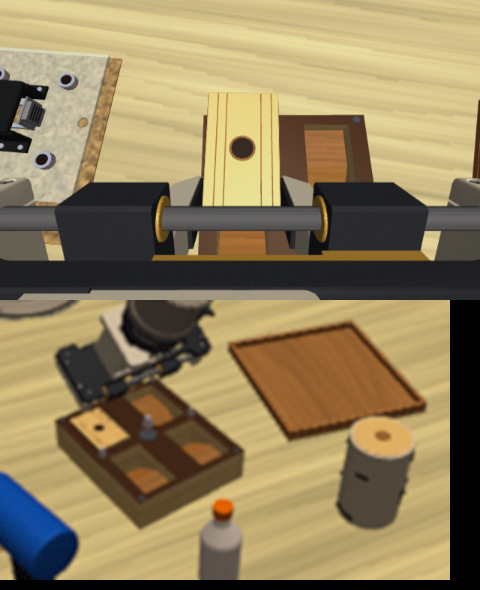

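The block is held level, inner end toward the robot, with its bore at (242,148). Next I'll compute the tray move.

```bash
cat >> h.py <<'E'
def full(pos,rpy):
    s=monitor.observe(); R=Ro.from_euler('xyz',s['tool_rot'])
    print('shift',R.inv().apply(np.array(pos)-s['tool_pos']).round(4),'w',np.degrees((R.inv()*Ro.from_euler('xyz',rpy)).as_rotvec()).round(2),'up in tool',R.inv().apply([0,0,1]).round(3))
a8=np.radians(-8)
def tray(x,y,z): return [.493+x*np.cos(a8)-y*np.sin(a8), .338+x*np.sin(a8)+y*np.cos(a8), z]
E
python3 - <<'E'
from h import *
P=tray(.007,.045,.10); print(P); full(P,[np.pi,-.5615,np.radians(172)])
E
```

```text
[np.float64(0.5061946660243939), np.float64(0.38158785138665025), 0.1]
shift [-0.0539  0.4329  0.0284] w [-9.41  0.27 15.09] up in tool [ 0.528  0.    -0.849]
```

move_arm:
  deltas:
    - {"x": -0.007, "y": 0.054, "z": 0.0035, "wx": -2, "wy": 0, "wz": 3, "hand": 0}
    - {"x": -0.0135, "y": 0.108, "z": 0.007, "wx": -4, "wy": 0, "wz": 6, "hand": 0}
    - {"x": -0.02, "y": 0.162, "z": 0.0105, "wx": -6, "wy": 0, "wz": 9, "hand": 0}
    - {"x": -0.027, "y": 0.216, "z": 0.014, "wx": -8, "wy": 0, "wz": 12, "hand": 0}
    - {"x": -0.034, "y": 0.27, "z": 0.018, "wx": -9.4, "wy": 0.3, "wz": 15, "hand": 0}
    - {"x": -0.0405, "y": 0.325, "z": 0.021, "wx": -9.4, "wy": 0.3, "wz": 15, "hand": 0}
    - {"x": -0.047, "y": 0.38, "z": 0.025, "wx": -9.4, "wy": 0.3, "wz": 15.1, "hand": 0}
    - {"x": -0.054, "y": 0.433, "z": 0.028, "wx": -9.4, "wy": 0.3, "wz": 15.1, "hand": 0}

```text
time: 16.18
tool_pos: [0.5063, 0.3836, 0.1023]
tool_rot: [3.14, -0.559, 3.001]
contact_force: [1.1, 0.5, -0.9]
opening: 0.0478
```

```bash
python3 - <<'E'
from h import *
s=st(); full(tray(.007,.045,.0165),[np.pi,-.5615,np.radians(172)])
E
```

```text
t 16.18 pos [0.5063 0.3836 0.1023] rpy [ 3.1396 -0.5592  3.0013] F [ 1.0943  0.5391 -0.881 ] op 0.04777715620079163 q [ 0.39    0.937   0.917   0.2794  1.7738 -1.0516]
shift [-0.0457 -0.0022  0.0726] w [ 0.13  0.13 -0.03] up in tool [ 0.531  0.002 -0.848]
```

move_arm:
  deltas:
    - {"x": -0.02, "y": -0.002, "z": 0.032, "wx": 0, "wy": 0, "wz": 0, "hand": 0}
    - {"x": -0.035, "y": -0.002, "z": 0.056, "wx": 0, "wy": 0, "wz": 0, "hand": 0}
    - {"x": -0.043, "y": -0.002, "z": 0.068, "wx": 0, "wy": 0, "wz": 0, "hand": 0}
    - {"x": -0.0457, "y": -0.002, "z": 0.0726, "wx": 0, "wy": 0, "wz": 0, "hand": 0}
    - {"x": -0.0457, "y": -0.002, "z": 0.0726, "wx": 0, "wy": 0, "wz": 0, "hand": 0}

```text
time: 16.8
tool_pos: [0.5062, 0.3796, 0.0162]
tool_rot: [-3.142, -0.562, 3.001]
contact_force: [0.9, 1.3, -0.1]
opening: 0.048
```

```bash
python3 - <<'E'
from h import *
s=st(); full(tray(.007,.045,.0145),[np.pi,-.5615,np.radians(172)])
E
```

```text
t 16.8 pos [0.5062 0.3796 0.0162] rpy [-3.1415 -0.5619  3.001 ] F [ 0.9016  1.302  -0.0605] op 0.04795810091091548 q [ 0.3854  1.0248  0.9756  0.2714  1.6373 -1.0956]
shift [-0.0007  0.002   0.0016] w [ 0.03 -0.02 -0.05] up in tool [ 0.533 -0.    -0.846]
```

move_arm:
  deltas:
    - {"x": 0, "y": 0, "z": 0, "wx": 0, "wy": 0, "wz": 0, "hand": 0.65}
    - {"x": 0, "y": 0, "z": 0, "wx": 0, "wy": 0, "wz": 0, "hand": 0.65}
    - {"x": 0, "y": 0, "z": 0, "wx": 0, "wy": 0, "wz": 0, "hand": 0.65}
    - {"x": 0, "y": 0, "z": -0.03, "wx": 0, "wy": 0, "wz": 0, "hand": 0.65}
    - {"x": 0, "y": 0, "z": -0.08, "wx": 0, "wy": 0, "wz": 0, "hand": 0.65}
    - {"x": 0, "y": 0, "z": -0.14, "wx": 0, "wy": -10, "wz": 0, "hand": 0.65}
    - {"x": 0.03, "y": 0, "z": -0.14, "wx": 0, "wy": -20, "wz": 0, "hand": 0.65}
    - {"x": 0.06, "y": 0, "z": -0.14, "wx": 0, "wy": -32, "wz": 0, "hand": 0.65}

```text
time: 17.8
tool_pos: [0.5301, 0.3763, 0.1672]
tool_rot: [3.14, -0.019, 3.001]
contact_force: [-0.8, 1.2, 0.1]
opening: 0.06
```

```bash
python3 - <<'E'
from h import *
s=st(); im,p=shot('wrist','w7'); np.save('w7p.npy',p,allow_pickle=True); im2,p2=shot('top','t7')
c=np.zeros((590,480,3),np.uint8); c[:300,:480]=cv2.resize(im[:,:,::-1],(480,300)); c[300:580,:480]=cv2.resize(im2[170:310,120:360,::-1],(480,280),interpolation=cv2.INTER_CUBIC); cv2.imwrite('pics/m7.png',c)
full([.5294,-.0536,.075],[np.pi,0,np.radians(-170.2)])
E
```

```text
t 17.8 pos [0.5301 0.3763 0.1672] rpy [ 3.14   -0.019   3.0007] F [-0.7609  1.2149  0.061 ] op 0.06003786794872653 q [ 0.4933  0.6267  1.2185  0.0129  1.3107 -0.9399]
shift [-0.0677 -0.4255  0.0917] w [  0.11  -1.57 -17.52] up in tool [ 0.027 -0.002 -1.   ]
```

View pics/m7.png

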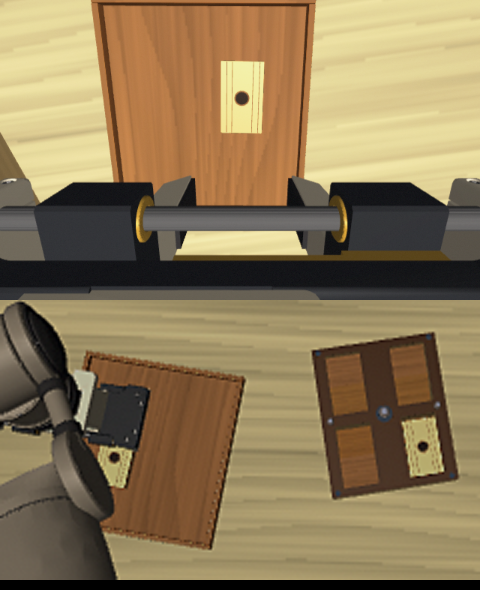

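Block 2 lies flat in the tray, bore at (242,98) in the wrist view. Back to block 4 to press it again.

move_arm:
  deltas:
    - {"x": -0.0095, "y": -0.06, "z": 0, "wx": 0, "wy": -1.6, "wz": -5, "hand": 0}
    - {"x": -0.019, "y": -0.121, "z": 0.01, "wx": 0, "wy": -1.6, "wz": -10, "hand": 0}
    - {"x": -0.0285, "y": -0.182, "z": 0.02, "wx": 0, "wy": -1.6, "wz": -15, "hand": 0}
    - {"x": -0.038, "y": -0.243, "z": 0.03, "wx": 0, "wy": -1.6, "wz": -17.5, "hand": 0}
    - {"x": -0.0475, "y": -0.304, "z": 0.04, "wx": 0, "wy": -1.6, "wz": -17.5, "hand": 0}
    - {"x": -0.057, "y": -0.365, "z": 0.05, "wx": 0, "wy": -1.6, "wz": -17.5, "hand": 0}
    - {"x": -0.0665, "y": -0.4255, "z": 0.06, "wx": 0, "wy": -1.6, "wz": -17.5, "hand": 0}
    - {"x": -0.0665, "y": -0.4255, "z": 0.07, "wx": 0, "wy": -1.6, "wz": -17.5, "hand": 0}

```text
time: 18.9
tool_pos: [0.5346, -0.0585, 0.0941]
tool_rot: [3.139, 0.002, -2.983]
contact_force: [-0.1, 0.4, 0.4]
opening: 0.0002
```

```bash
python3 - <<'E'
from h import *
s=st(); full([.5284,-.0538,.0365],[np.pi,0,np.radians(-170.2)])
E
```

```text
t 18.9 pos [ 0.5346 -0.0585  0.0941] rpy [ 3.1393  0.0017 -2.9826] F [-0.0946  0.3901  0.3829] op 0.0002033167188046874 q [-0.2532  0.5065  1.6667  0.0034  0.9677 -1.9849]
shift [0.0055 0.0055 0.0576] w [ 0.13  0.1  -0.69] up in tool [-0.002  0.002 -1.   ]
```

move_arm:
  deltas:
    - {"x": 0, "y": 0, "z": 0.015, "wx": 0, "wy": 0, "wz": 0, "hand": 0}
    - {"x": 0, "y": 0, "z": 0.015, "wx": 0, "wy": 0, "wz": 0, "hand": 0}
    - {"x": 0, "y": 0, "z": 0.015, "wx": 0, "wy": 0, "wz": 0, "hand": 0}

```text
time: 19.27
tool_pos: [0.5342, -0.0527, 0.0794]
tool_rot: [3.139, 0.001, -2.974]
contact_force: [-0.3, 0.2, 0.4]
opening: 0.0003
```

```bash
python3 - <<'E'
from h import *
s=st(); full([.5284,-.0538,.0365],[np.pi,0,np.radians(-170.2)])
E
```

```text
t 19.27 pos [ 0.5342 -0.0527  0.0794] rpy [ 3.1387  0.0014 -2.974 ] F [-0.281   0.2335  0.3635] op 0.00030243232620868956 q [-0.243   0.5253  1.6832  0.004   0.933  -1.9837]
shift [ 0.006  -0.0003  0.0429] w [ 0.16  0.08 -0.2 ] up in tool [-0.001  0.003 -1.   ]
```

move_arm:
  deltas:
    - {"x": 0.006, "y": 0, "z": 0.015, "wx": 0, "wy": 0, "wz": 0, "hand": 0}
    - {"x": 0.006, "y": 0, "z": 0.027, "wx": 0, "wy": 0, "wz": 0, "hand": 0}
    - {"x": 0.007, "y": 0, "z": 0.033, "wx": 0, "wy": 0, "wz": 0, "hand": 0}
    - {"x": 0.008, "y": 0, "z": 0.038, "wx": 0, "wy": 0, "wz": 0, "hand": 0}
    - {"x": 0.008, "y": 0, "z": 0.043, "wx": 0, "wy": 0, "wz": 0, "hand": 0}
    - {"x": 0.008, "y": 0, "z": 0.044, "wx": 0, "wy": 0, "wz": 0, "hand": 0}
    - {"x": 0.008, "y": 0, "z": 0.044, "wx": 0, "wy": 0, "wz": 0, "hand": 0}
    - {"x": 0.008, "y": 0, "z": 0.044, "wx": 0, "wy": 0, "wz": 0, "hand": 0}

```text
time: 20.27
tool_pos: [0.5336, -0.054, 0.0402]
tool_rot: [-3.141, 0.019, -2.977]
contact_force: [10.7, 11.6, 23.3]
opening: 0.0008
```

```bash
python3 - <<'E'
from h import *
shot('scene','s8a'); shot('wrist','w8a')
E
```

move_arm:
  deltas:
    - {"x": 0.0, "y": 0, "z": -0.005, "wx": 0, "wy": 0, "wz": 0, "hand": 0}
    - {"x": 0.0, "y": 0, "z": -0.01, "wx": 0, "wy": 0, "wz": 0, "hand": 0}
    - {"x": 0, "y": 0, "z": -0.02, "wx": 0, "wy": 0, "wz": 0, "hand": 0}
    - {"x": 0, "y": 0, "z": -0.03, "wx": 0, "wy": 0, "wz": 0, "hand": 0}

```text
time: 20.88
tool_pos: [0.5257, -0.0553, 0.0657]
tool_rot: [3.139, 0.0, -2.976]
contact_force: [-0.4, 0.0, 0.3]
opening: 0.0006
```

```bash
python3 - <<'E'
from h import *
st(); im2,p2=shot('scene','s8b'); im,p=shot('wrist','w8b')
c=np.zeros((560,800,3),np.uint8)
for i,n in enumerate('ab'):
    a=cv2.imread(f'pics/s8{n}.png'); c[280*i:280*i+280,:400]=cv2.resize(a[150:240,240:365],(400,280),interpolation=cv2.INTER_CUBIC)
    a=cv2.imread(f'pics/w8{n}.png'); c[280*i:280*i+250,400:]=cv2.resize(a,(400,250))
cv2.imwrite('pics/m8.png',c)
E
```

```text
t 20.88 pos [ 0.5257 -0.0553  0.0657] rpy [ 3.1386  0.0003 -2.9761] F [-0.3596  0.0408  0.3004] op 0.000595907450308027 q [-0.2515  0.5335  1.7179  0.0036  0.8911 -1.9901]
```

View pics/m8.png

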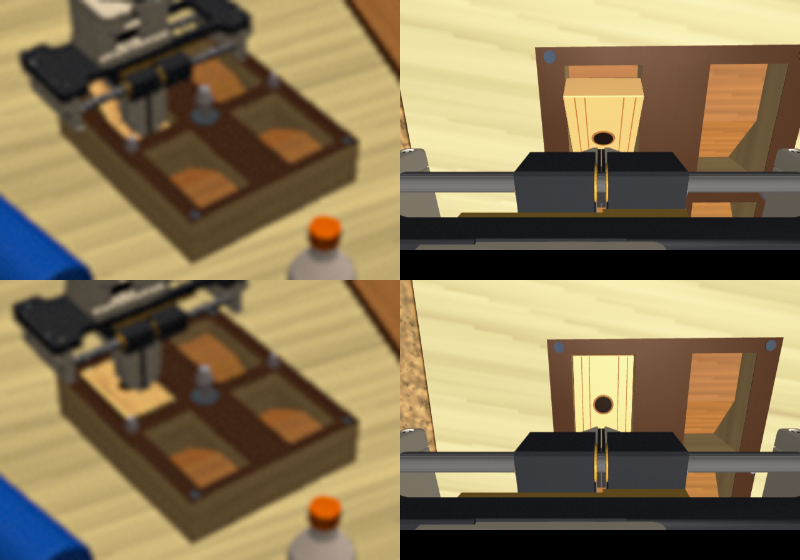

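While pressed, block 4 tips (its end face shows at about (603,88)), but on release it drops back flat. My outward-biased press probably slid it outward. I'll press again while dragging inward.

move_arm:
  deltas:
    - {"x": -0.003, "y": 0.001, "z": 0.014, "wx": 0, "wy": 0, "wz": 0, "hand": 0}
    - {"x": -0.003, "y": 0.001, "z": 0.02, "wx": 0, "wy": 0, "wz": 0, "hand": 0}
    - {"x": -0.005, "y": 0.001, "z": 0.025, "wx": 0, "wy": 0, "wz": 0, "hand": 0}
    - {"x": -0.008, "y": 0.001, "z": 0.029, "wx": 0, "wy": 0, "wz": 0, "hand": 0}
    - {"x": -0.01, "y": 0.001, "z": 0.031, "wx": 0, "wy": 0, "wz": 0, "hand": 0}
    - {"x": -0.01, "y": 0.001, "z": 0.031, "wx": 0, "wy": 0, "wz": 0, "hand": 0}

```text
time: 21.72
tool_pos: [0.5382, -0.0529, 0.0372]
tool_rot: [3.141, 0.007, -2.976]
contact_force: [-2.1, 1.8, 28.4]
opening: 0.0005
```

```bash
python3 - <<'E'
from h import *
s=st(); d=np.array(s['tool_pos'])-[.548,-.0027,.05]; a=np.radians(9.8); print(Ro.from_euler('z',-a).apply(d))
im,p=shot('wrist','w9a')
E
```

```text
t 21.73 pos [ 0.5382 -0.0529  0.0372] rpy [ 3.1412  0.0069 -2.9759] F [-2.1409  1.7893 28.4232] op 0.0005460860826187584 q [-0.2416  0.5905  1.7117  0.0042  0.8332 -1.9809]
[-0.0182 -0.0478 -0.0128]
```

move_arm:
  deltas:
    - {"x": 0.0, "y": 0, "z": -0.005, "wx": 0, "wy": 0, "wz": 0, "hand": 0}
    - {"x": 0.0, "y": 0, "z": -0.012, "wx": 0, "wy": 0, "wz": 0, "hand": 0}
    - {"x": 0, "y": 0, "z": -0.025, "wx": 0, "wy": 0, "wz": 0, "hand": 0}
    - {"x": 0, "y": 0, "z": -0.05, "wx": 0, "wy": 0, "wz": 0, "hand": 0}
    - {"x": 0, "y": 0, "z": -0.1, "wx": 0, "wy": 0, "wz": 0, "hand": 1}
    - {"x": 0, "y": 0, "z": -0.14, "wx": 0, "wy": 0, "wz": 0, "hand": 1}
    - {"x": 0, "y": 0, "z": -0.14, "wx": 0, "wy": 0, "wz": 0, "hand": 1}
    - {"x": 0, "y": 0, "z": -0.14, "wx": 0, "wy": 0, "wz": 0, "hand": 1}

```text
time: 22.78
tool_pos: [0.535, -0.0528, 0.1736]
tool_rot: [3.138, -0.0, -2.976]
contact_force: [-1.7, -0.3, -1.1]
opening: 0.0361
```

```bash
cat >> h.py <<'E'
def J(x,y,z):
    a=np.radians(9.8); return [.548+x*np.cos(a)-y*np.sin(a), -.0027+x*np.sin(a)+y*np.cos(a), z]
E
python3 - <<'E'
from h import *
s=st(); im,p=shot('wrist','w10'); np.save('w10p.npy',p,allow_pickle=True)
for n,X in (('flat corners',[J(-.094,-.071,.0495),J(-.094,-.023,.0495),J(-.014,-.023,.0495),J(-.014,-.071,.0495)]),('tip end',[J(-.0781,-.071,.069),J(-.0781,-.023,.069),J(-.0876,-.023,.0538)])): print(n,proj(p,X).round(0).tolist())
c=cv2.resize(im[:280,200:480,::-1],None,fx=2,fy=2); cv2.imwrite('pics/c10.png',c)
full(J(-.0725,-.047,.054),[np.pi,0,np.radians(-170.2)])
E
```

```text
t 22.77 pos [ 0.535  -0.0528  0.1736] rpy [ 3.1383 -0.0001 -2.9762] F [-1.6992 -0.2876 -1.0658] op 0.03606204557326999 q [-0.2428  0.4133  1.5699  0.0033  1.1598 -1.9803]
flat corners [[291.0, 101.0], [353.0, 101.0], [351.0, 200.0], [294.0, 201.0]]
tip end [[289.0, 124.0], [355.0, 123.0], [353.0, 109.0]]
shift [ 0.0508 -0.0006  0.1191] w [ 0.22 -0.06 -0.32] up in tool [ 0.001  0.004 -1.   ]
```

View pics/c10.png

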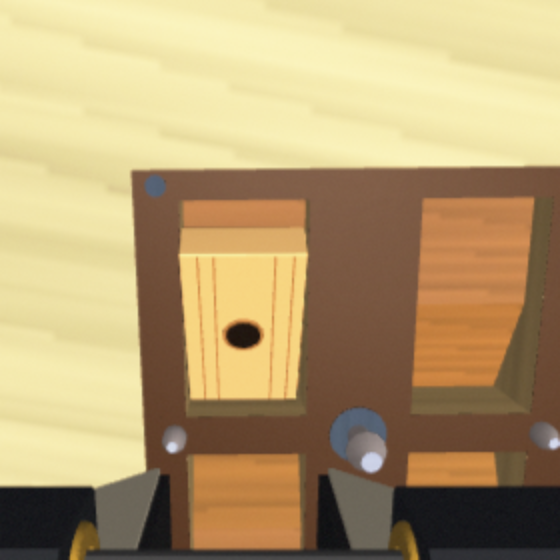

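Block 4 now stays tipped, with its end edge at crop (243,253). Grasping it.

move_arm:
  deltas:
    - {"x": 0.048, "y": -0.0005, "z": 0.02, "wx": 0.2, "wy": 0, "wz": -0.3, "hand": 1}
    - {"x": 0.048, "y": -0.0005, "z": 0.04, "wx": 0.2, "wy": 0, "wz": -0.3, "hand": 1}
    - {"x": 0.048, "y": -0.0005, "z": 0.06, "wx": 0.2, "wy": 0, "wz": -0.3, "hand": 1}
    - {"x": 0.048, "y": -0.0005, "z": 0.06, "wx": 0.2, "wy": 0, "wz": -0.3, "hand": 1}
    - {"x": 0.048, "y": -0.0005, "z": 0.08, "wx": 0.2, "wy": 0, "wz": -0.3, "hand": 1}
    - {"x": 0.048, "y": -0.0005, "z": 0.1, "wx": 0.2, "wy": 0, "wz": -0.3, "hand": 1}
    - {"x": 0.048, "y": -0.0005, "z": 0.115, "wx": 0.2, "wy": 0, "wz": -0.3, "hand": 1}
    - {"x": 0.048, "y": -0.0005, "z": 0.117, "wx": 0.2, "wy": 0, "wz": -0.3, "hand": 1}

```text
time: 23.82
tool_pos: [0.4881, -0.0609, 0.0565]
tool_rot: [3.142, -0.0, -2.971]
contact_force: [0.0, 0.1, -0.1]
opening: 0.092
```

```bash
python3 - <<'E'
from h import *
s=st(); full(J(-.070,-.047,.053),[np.pi,0,np.radians(-170.2)])
E
```

```text
t 23.82 pos [ 0.4881 -0.0609  0.0565] rpy [ 3.1415 -0.0004 -2.9709] F [ 0.013   0.0785 -0.0877] op 0.09199171720378407 q [-0.28    0.4959  1.828  -0.0002  0.818  -2.0214]
shift [0.001  0.0001 0.0035] w [ 0.   -0.02 -0.02] up in tool [ 0.  0. -1.]
```

move_arm:
  deltas:
    - {"x": 0.0005, "y": 0, "z": 0.0033, "wx": 0, "wy": 0, "wz": 0, "hand": 0.5}
    - {"x": 0.0005, "y": 0, "z": 0.0033, "wx": 0, "wy": 0, "wz": 0, "hand": 0}
    - {"x": 0.0005, "y": 0, "z": 0.0033, "wx": 0, "wy": 0, "wz": 0, "hand": 0}
    - {"x": 0.0005, "y": 0, "z": 0.0033, "wx": 0, "wy": 0, "wz": 0, "hand": 0}
    - {"x": 0.0005, "y": 0, "z": 0.0033, "wx": 0, "wy": 0, "wz": 0, "hand": 0}
    - {"x": 0.0005, "y": 0, "z": 0.0033, "wx": 0, "wy": 0, "wz": 0, "hand": 0}
    - {"x": 0.0005, "y": 0, "z": 0.0033, "wx": 0, "wy": 0, "wz": 0, "hand": 0}

```text
time: 24.7
tool_pos: [0.4881, -0.0611, 0.0541]
tool_rot: [-3.141, 0.002, -2.971]
contact_force: [-0.3, 0.4, 2.2]
opening: 0.0474
```

Gripped. I'll lift, turn by about 182° so the outer end faces away from the robot, and carry it to the tray.

move_arm:
  deltas:
    - {"x": 0, "y": 0, "z": -0.02, "wx": 0, "wy": 0, "wz": 0, "hand": 0}
    - {"x": 0, "y": 0, "z": -0.06, "wx": 0, "wy": 0, "wz": 0, "hand": 0}
    - {"x": 0, "y": 0, "z": -0.12, "wx": 0, "wy": 0, "wz": 0, "hand": 0}
    - {"x": -0.007, "y": 0.04, "z": -0.12, "wx": 0, "wy": 0, "wz": 10, "hand": 0}
    - {"x": -0.014, "y": 0.08, "z": -0.12, "wx": 0, "wy": 0, "wz": 20, "hand": 0}
    - {"x": -0.021, "y": 0.12, "z": -0.12, "wx": 0, "wy": 0, "wz": 30, "hand": 0}
    - {"x": -0.028, "y": 0.16, "z": -0.12, "wx": 0, "wy": 0, "wz": 40, "hand": 0}
    - {"x": -0.035, "y": 0.2, "z": -0.12, "wx": 0, "wy": 0, "wz": 50, "hand": 0}

```text
time: 25.7
tool_pos: [0.4882, 0.1433, 0.1737]
tool_rot: [3.141, 0.001, 2.434]
contact_force: [-0.3, -0.4, -0.8]
opening: 0.0476
```

```bash
python3 - <<'E'
from h import *
s=st(); full(tray(.006,-.045,.15),[np.pi,0,np.radians(110)])
E
```

```text
t 25.7 pos [0.4882 0.1433 0.1737] rpy [3.1412 0.0014 2.4337] F [-0.3449 -0.4103 -0.7821] op 0.047610137230739945 q [ 0.1352  0.3623  1.6506 -0.0009  1.1275 -0.7273]
shift [0.0937 0.1164 0.0236] w [ 0.04  0.07 29.44] up in tool [-0.001  0.    -1.   ]
```

move_arm:
  deltas:
    - {"x": 0.02, "y": 0.025, "z": 0, "wx": 0, "wy": 0, "wz": 10.5, "hand": 0}
    - {"x": 0.04, "y": 0.05, "z": 0, "wx": 0, "wy": 0, "wz": 21, "hand": 0}
    - {"x": 0.06, "y": 0.075, "z": 0, "wx": 0, "wy": 0, "wz": 31.5, "hand": 0}
    - {"x": 0.08, "y": 0.1, "z": 0, "wx": 0, "wy": 0, "wz": 42, "hand": 0}
    - {"x": 0.094, "y": 0.116, "z": 0, "wx": 0, "wy": 0, "wz": 52.5, "hand": 0}
    - {"x": 0.094, "y": 0.116, "z": 0, "wx": 0, "wy": 0, "wz": 63, "hand": 0}
    - {"x": 0.094, "y": 0.116, "z": 0, "wx": 0, "wy": 0, "wz": 73.5, "hand": 0}
    - {"x": 0.094, "y": 0.116, "z": 0, "wx": 0, "wy": 0, "wz": 84, "hand": 0}

```text
time: 26.7
tool_pos: [0.4913, 0.2913, 0.1734]
tool_rot: [3.14, 0.0, 0.968]
contact_force: [0.8, -1.0, -0.3]
opening: 0.0475
```

```bash
python3 - <<'E'
from h import *
s=st(); full(tray(.006,-.045,.13),[np.pi,0,np.radians(-8)])
E
```

```text
t 26.7 pos [0.4913 0.2913 0.1734] rpy [3.1404 0.0002 0.9677] F [ 0.82   -0.9992 -0.3225] op 0.047547682044156846 q [ 0.4017  0.4713  1.4749 -0.0012  1.1949  1.0052]
shift [0.0018 0.0003 0.0434] w [ 0.07 -0.03 63.44] up in tool [-0.     0.001 -1.   ]
```

move_arm:
  deltas:
    - {"x": 0.002, "y": 0, "z": 0.01, "wx": 0, "wy": 0, "wz": 10.5, "hand": 0}
    - {"x": 0.002, "y": 0, "z": 0.02, "wx": 0, "wy": 0, "wz": 21, "hand": 0}
    - {"x": 0.002, "y": 0, "z": 0.03, "wx": 0, "wy": 0, "wz": 31.5, "hand": 0}
    - {"x": 0.002, "y": 0, "z": 0.04, "wx": 0, "wy": 0, "wz": 42, "hand": 0}
    - {"x": 0.002, "y": 0, "z": 0.04, "wx": 0, "wy": 0, "wz": 52.5, "hand": 0}
    - {"x": 0.002, "y": 0, "z": 0.04, "wx": 0, "wy": 0, "wz": 63.4, "hand": 0}
    - {"x": 0.002, "y": 0, "z": 0.04, "wx": 0, "wy": 0, "wz": 63.4, "hand": 0}

```text
time: 27.58
tool_pos: [0.4926, 0.2928, 0.1335]
tool_rot: [3.141, -0.001, -0.132]
contact_force: [-0.1, -1.1, 0.2]
opening: 0.0477
```

move_arm:
  deltas:
    - {"x": 0, "y": 0, "z": 0, "wx": 0, "wy": -10.5, "wz": 0, "hand": 0}
    - {"x": 0, "y": 0, "z": 0, "wx": 0, "wy": -21, "wz": 0, "hand": 0}
    - {"x": 0, "y": 0, "z": 0, "wx": 0, "wy": -31.8, "wz": 0, "hand": 0}
    - {"x": 0, "y": 0, "z": 0.03, "wx": 0, "wy": -31.8, "wz": 0, "hand": 0}
    - {"x": 0, "y": 0, "z": 0.05, "wx": 0, "wy": -31.8, "wz": 0, "hand": 0}
    - {"x": 0, "y": 0, "z": 0.05, "wx": 0, "wy": -31.8, "wz": 0, "hand": 0}

```text
time: 28.32
tool_pos: [0.4917, 0.2928, 0.0826]
tool_rot: [3.141, 0.556, -0.132]
contact_force: [-0.2, 0.9, -0.2]
opening: 0.048
```

```bash
python3 - <<'E'
from h import *
s=st(); full(tray(.006,-.045,.0165),[np.pi,.56,np.radians(-8)]); im,p=shot('wrist','w11'); cv2.imwrite('pics/w11.png',im[:,:,::-1])
im2,p2=shot('scene','s11')
c=np.zeros((590,480,3),np.uint8); c[:300,:480]=cv2.resize(im[:,:,::-1],(480,300)); c[300:580,:450]=cv2.resize(im2[90:230,270:495,::-1],(450,280),interpolation=cv2.INTER_CUBIC); cv2.imwrite('pics/m11.png',c)
E
```

```text
t 28.32 pos [0.4917 0.2928 0.0826] rpy [ 3.1406  0.5563 -0.1317] F [-0.2308  0.8795 -0.1549] op 0.04796475509382854 q [0.2831 0.8571 1.1468 0.2142 1.6534 1.9465]
shift [ 0.0358 -0.      0.0556] w [ 0.3  -0.21  0.39] up in tool [-0.528  0.001 -0.849]
```

View pics/m11.png

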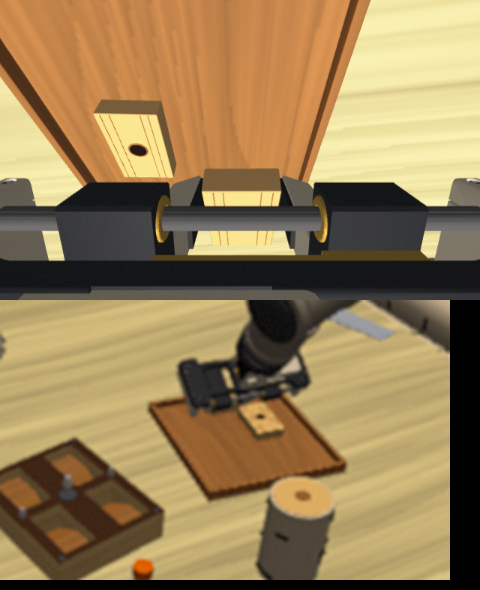

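```bash
python3 - <<'E'
from h import *
p=viewer.camera_params('wrist')
def tr(X): return Ro.from_euler('z',-a8).apply(X-np.array([.493,.338,0]))
print(tr(ray(p,[(184,200),(157*4/3,236-0)],.025)))
print('corners',tr(ray(p,np.array([(94,115),(158,116),(175,177),(116,176)])*4/3,.025)))
p7=np.load('w7p.npy',allow_pickle=True).item(); print('before',tr(ray(p7,np.array([(242,98)])*4/3,.025)))
E
```

```text
[[-0.02183039  0.04598147  0.025     ]
 [-0.06157087  0.03829598  0.025     ]]
corners [[ 0.01803066  0.06864252  0.025     ]
 [ 0.01738494  0.01954203  0.025     ]
 [-0.0614353   0.02041645  0.025     ]
 [-0.06022343  0.07846517  0.025     ]]
before [[-0.01949367  0.04346885  0.025     ]]
```

move_arm:
  deltas:
    - {"x": 0.016, "y": 0, "z": 0.025, "wx": 0, "wy": 0, "wz": 0, "hand": 0}
    - {"x": 0.027, "y": 0, "z": 0.042, "wx": 0, "wy": 0, "wz": 0, "hand": 0}
    - {"x": 0.034, "y": 0, "z": 0.052, "wx": 0, "wy": 0, "wz": 0, "hand": 0}
    - {"x": 0.0355, "y": 0, "z": 0.055, "wx": 0, "wy": 0, "wz": 0, "hand": 0}
    - {"x": 0.0355, "y": 0, "z": 0.055, "wx": 0, "wy": 0, "wz": 0, "hand": 0}

```text
time: 29.05
tool_pos: [0.4943, 0.2928, 0.0187]
tool_rot: [3.142, 0.553, -0.133]
contact_force: [0.5, -0.1, 0.1]
opening: 0.0475
```

move_arm:
  deltas:
    - {"x": 0.001, "y": 0, "z": 0.001, "wx": 0, "wy": 0, "wz": 0, "hand": 0}
    - {"x": 0.001, "y": 0, "z": 0.001, "wx": 0, "wy": 0, "wz": 0, "hand": 0.65}
    - {"x": 0.001, "y": 0, "z": 0.001, "wx": 0, "wy": 0, "wz": 0, "hand": 0.65}
    - {"x": 0.001, "y": 0, "z": 0.001, "wx": 0, "wy": 0, "wz": 0, "hand": 0.65}
    - {"x": 0, "y": 0, "z": -0.03, "wx": 0, "wy": 0, "wz": 0, "hand": 0.65}
    - {"x": 0, "y": 0, "z": -0.08, "wx": 0, "wy": 0, "wz": 0, "hand": 0.65}
    - {"x": 0, "y": 0, "z": -0.14, "wx": 0, "wy": 10, "wz": 0, "hand": 0.65}
    - {"x": 0, "y": 0, "z": -0.18, "wx": 0, "wy": 20, "wz": 0, "hand": 0.65}

```text
time: 30.05
tool_pos: [0.5904, 0.2798, 0.1738]
tool_rot: [-3.14, 0.196, -0.134]
contact_force: [0.3, 0.2, 0.6]
opening: 0.0598
```

```bash
python3 - <<'E'
from h import *
s=st(); full([s['tool_pos'][0]-.08,.25,.2],[np.pi,0,np.radians(-8)])
E
```

```text
t 30.05 pos [0.5904 0.2798 0.1738] rpy [-3.1404  0.196  -0.134 ] F [0.3202 0.1639 0.614 ] op 0.05978627298979996 q [0.2858 0.7284 1.0257 0.0805 1.5664 1.9832]
shift [-0.079   0.0402 -0.0111] w [-0.04 11.23  0.31] up in tool [-0.195 -0.001 -0.981]
```

move_arm:
  deltas:
    - {"x": -0.04, "y": 0.02, "z": -0.006, "wx": 0, "wy": 6, "wz": 0, "hand": 1}
    - {"x": -0.079, "y": 0.04, "z": -0.02, "wx": 0, "wy": 11.2, "wz": 0, "hand": 1}
    - {"x": -0.079, "y": 0.08, "z": -0.02, "wx": 0, "wy": 11.2, "wz": 0, "hand": 1}
    - {"x": -0.079, "y": 0.08, "z": -0.02, "wx": 0, "wy": 11.2, "wz": 0, "hand": 1}

```text
time: 30.55
tool_pos: [0.504, 0.2092, 0.2083]
tool_rot: [3.141, 0.008, -0.135]
contact_force: [1.0, 1.3, -0.2]
opening: 0.0907
```

move_arm:
  deltas:
    - {"x": 0, "y": 0.05, "z": 0, "wx": 0, "wy": 0, "wz": -10.5, "hand": 1}
    - {"x": 0, "y": 0.1, "z": 0, "wx": 0, "wy": 0, "wz": -21, "hand": 1}
    - {"x": 0, "y": 0.15, "z": 0, "wx": 0, "wy": 0, "wz": -31.5, "hand": 1}
    - {"x": 0, "y": 0.2, "z": 0, "wx": 0, "wy": 0, "wz": -42, "hand": 1}
    - {"x": 0, "y": 0.25, "z": 0, "wx": 0, "wy": 0, "wz": -52.5, "hand": 1}
    - {"x": 0, "y": 0.3, "z": 0, "wx": 0, "wy": 0, "wz": -63, "hand": 1}
    - {"x": 0, "y": 0.35, "z": 0, "wx": 0, "wy": 0, "wz": -73.5, "hand": 1}
    - {"x": 0, "y": 0.4, "z": 0, "wx": 0, "wy": 0, "wz": -84, "hand": 1}

```text
time: 31.55
tool_pos: [0.4526, -0.1838, 0.2071]
tool_rot: [-3.133, 0.001, 1.279]
contact_force: [1.1, 0.9, -0.2]
opening: 0.0919
```

```bash
python3 - <<'E'
from h import *
s=st(); full([.50,-.33,.2],[np.pi,0,np.radians(160)]); shot('top','t12')
E
```

```text
t 31.55 pos [ 0.4526 -0.1838  0.2071] rpy [-3.133   0.0012  1.2794] F [ 1.0632  0.9128 -0.2016] op 0.09192780222413399 q [-0.5406  0.2981  1.6456 -0.0035  1.206  -0.2479]
shift [-0.1264  0.0874  0.0065] w [ -0.45  -0.32 -86.7 ] up in tool [-0.001 -0.009 -1.   ]
```

move_arm:
  deltas:
    - {"x": -0.016, "y": 0.011, "z": 0, "wx": -0.4, "wy": 0, "wz": -10.5, "hand": 1}
    - {"x": -0.032, "y": 0.022, "z": 0, "wx": -0.4, "wy": 0, "wz": -21, "hand": 1}
    - {"x": -0.048, "y": 0.033, "z": 0, "wx": -0.4, "wy": 0, "wz": -31.5, "hand": 1}
    - {"x": -0.064, "y": 0.044, "z": 0, "wx": -0.4, "wy": 0, "wz": -42, "hand": 1}
    - {"x": -0.08, "y": 0.055, "z": 0, "wx": -0.4, "wy": -0.2, "wz": -52.5, "hand": 1}
    - {"x": -0.096, "y": 0.066, "z": 0, "wx": -0.4, "wy": -0.2, "wz": -63, "hand": 1}
    - {"x": -0.11, "y": 0.077, "z": 0, "wx": -0.4, "wy": -0.2, "wz": -73.5, "hand": 1}
    - {"x": -0.126, "y": 0.087, "z": 0.006, "wx": -0.4, "wy": -0.3, "wz": -84, "hand": 1}

```text
time: 32.6
tool_pos: [0.4998, -0.3286, 0.2005]
tool_rot: [-3.141, -0.0, 2.745]
contact_force: [0.4, -0.1, -0.6]
opening: 0.0914
```

```bash
python3 - <<'E'
from h import *
s=st(); full([.50,-.345,.2],[np.pi,0,np.radians(-175)])
E
```

```text
t 32.6 pos [ 0.4998 -0.3286  0.2005] rpy [-3.1408 -0.0001  2.7452] F [ 0.3816 -0.0824 -0.5895] op 0.09142136019904894 q [-0.7094  0.4966  1.3536 -0.0008  1.2913 -1.8835]
shift [-0.0065 -0.015   0.0005] w [ -0.04  -0.02 -27.71] up in tool [ 0.    -0.001 -1.   ]
```

move_arm:
  deltas:
    - {"x": -0.0065, "y": -0.015, "z": 0, "wx": 0, "wy": 0, "wz": -10.5, "hand": 1}
    - {"x": -0.0065, "y": -0.015, "z": 0, "wx": 0, "wy": 0, "wz": -21, "hand": 1}
    - {"x": -0.0065, "y": -0.015, "z": 0, "wx": 0, "wy": 0, "wz": -27.7, "hand": 1}
    - {"x": -0.0065, "y": -0.015, "z": 0, "wx": 0, "wy": 0, "wz": -27.7, "hand": 1}
    - {"x": -0.0065, "y": -0.015, "z": 0, "wx": 0, "wy": 0, "wz": -27.7, "hand": 1}

```text
time: 33.22
tool_pos: [0.499, -0.3444, 0.2004]
tool_rot: [-3.141, -0.001, -3.062]
contact_force: [0.3, -0.9, 0.1]
opening: 0.0916
```

```bash
python3 - <<'E'
from h import *
s=st(); im,p=shot('wrist','w13'); np.save('w13p.npy',p,allow_pickle=True); im2,p2=shot('top','t13')
c=np.zeros((600,640,3),np.uint8); c[:400]=im[:,:,::-1]; c[400:600,:600]=cv2.resize(im2[180:300,130:490,::-1],(600,200),interpolation=cv2.INTER_CUBIC); cv2.imwrite('pics/m13.png',c)
E
```

```text
t 33.23 pos [ 0.499  -0.3444  0.2004] rpy [-3.1413 -0.0012 -3.0623] F [ 0.2834 -0.9361  0.1173] op 0.0916141506994357 q [-0.7299  0.5122  1.3273 -0.0011  1.3027 -2.3797]
```

View pics/m13.png

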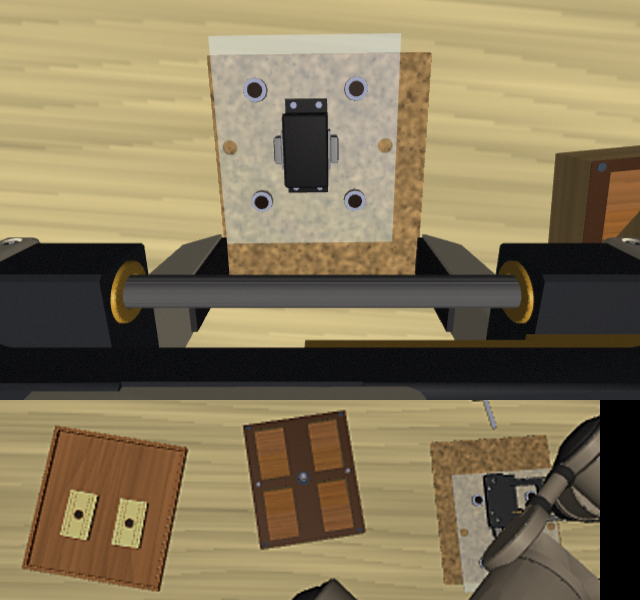

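Both blocks lie flat in the tray, at (78,514) and (129,523) in the inset. The template was knocked a few centimetres and overhangs the mat edge, with bushes at (255,90), (356,88), (262,201) and (355,200). I'll relocate it.

```bash
python3 - <<'E'
from h import *
im=cv2.imread('pics/w13.png'); p=np.load('w13p.npy',allow_pickle=True).item()
g=cv2.cvtColor(im,cv2.COLOR_BGR2GRAY)
def dark(c,r=8,th=75):
    x,y=c; w=g[y-r:y+r+1,x-r:x+r+1]; m=(w<th).astype(np.uint8); mo=cv2.moments(m,True); return (x-r+mo['m10']/mo['m00'],y-r+mo['m01']/mo['m00'])
b=[dark(c) for c in((255,90),(356,88),(262,201),(355,200))]; print(np.round(b,1).tolist())
B=ray(p,b,.018); print(B,B.mean(0))
for a,c in((0,2),(1,3)): e=B[c]-B[a]; print('x',np.linalg.norm(e),np.degrees(np.arctan2(e[1],e[0])))
for a,c in((0,1),(2,3)): e=B[c]-B[a]; print('y',np.linalg.norm(e),np.degrees(np.arctan2(-e[0],e[1])))
H=ray(p,[(230,147.5),(385,145.5)],.009); print('holes',H.mean(0))
full([B[:,0].mean(),B[:,1].mean(),.017],[np.pi,0,np.radians(-175)])
E
```

```text
[[254.1, 89.7], [356.0, 88.2], [261.1, 201.8], [354.5, 200.6]]
[[ 0.42143025 -0.41404564  0.018     ]
 [ 0.41275251 -0.32004667  0.018     ]
 [ 0.52907175 -0.40408902  0.018     ]
 [ 0.52048394 -0.31029884  0.018     ]] [ 0.47093461 -0.36212004  0.018     ]
x 0.10810099599359912 5.284705979143707
x 0.10817153403367798 5.170195459577175
y 0.09439867393307431 5.27444841875053
y 0.0941825228825209 5.231644597559416
holes [ 0.47106214 -0.36149391  0.009     ]
shift [ 0.029  -0.0152  0.1836] w [-0.03 -0.07 -0.41] up in tool [ 0.001 -0.    -1.   ]
```

move_arm:
  deltas:
    - {"x": 0.029, "y": -0.015, "z": 0.05, "wx": 0, "wy": 0, "wz": -0.6, "hand": 1}
    - {"x": 0.029, "y": -0.015, "z": 0.1, "wx": 0, "wy": 0, "wz": -0.6, "hand": 1}
    - {"x": 0.029, "y": -0.015, "z": 0.15, "wx": 0, "wy": 0, "wz": -0.6, "hand": 1}
    - {"x": 0.029, "y": -0.015, "z": 0.175, "wx": 0, "wy": 0, "wz": -0.6, "hand": 1}
    - {"x": 0.029, "y": -0.015, "z": 0.182, "wx": 0, "wy": 0, "wz": -0.6, "hand": 1}
    - {"x": 0.029, "y": -0.015, "z": 0.182, "wx": 0, "wy": 0, "wz": -0.6, "hand": 1}
  grip_force: 40

```text
time: 34.08
tool_pos: [0.471, -0.3623, 0.0192]
tool_rot: [-3.14, -0.001, -3.05]
contact_force: [0.9, -0.3, 1.0]
opening: 0.0916
```

```bash
python3 - <<'E'
from h import *
s=st(); full([.471,-.3618,.0158],[np.pi,0,np.radians(-174.75)])
E
```

```text
t 34.08 pos [ 0.471  -0.3623  0.0192] rpy [-3.1405 -0.0008 -3.0499] F [ 0.9119 -0.327   0.9686] op 0.09164171485220254 q [-0.7839  0.6933  1.558  -0.0017  0.8899 -2.4453]
shift [-0.      0.0005  0.0034] w [-0.07 -0.04  0.  ] up in tool [ 0.001 -0.001 -1.   ]
```

move_arm:
  deltas:
    - {"x": 0, "y": 0, "z": 0.002, "wx": 0, "wy": 0, "wz": 0, "hand": 0.4}
    - {"x": 0, "y": 0, "z": 0.002, "wx": 0, "wy": 0, "wz": 0, "hand": 0}
    - {"x": 0, "y": 0, "z": 0.002, "wx": 0, "wy": 0, "wz": 0, "hand": 0}
    - {"x": 0, "y": 0, "z": 0.002, "wx": 0, "wy": 0, "wz": 0, "hand": 0}
    - {"x": 0, "y": 0, "z": 0.002, "wx": 0, "wy": 0, "wz": 0, "hand": 0}
    - {"x": 0, "y": 0, "z": 0.002, "wx": 0, "wy": 0, "wz": 0, "hand": 0}
    - {"x": 0, "y": 0, "z": 0.002, "wx": 0, "wy": 0, "wz": 0, "hand": 0}
    - {"x": 0, "y": 0, "z": 0.002, "wx": 0, "wy": 0, "wz": 0, "hand": 0}

```text
time: 35.08
tool_pos: [0.4708, -0.3618, 0.0175]
tool_rot: [-3.141, -0.001, -3.049]
contact_force: [-0.9, 2.8, 6.7]
opening: 0.0468
```

move_arm:
  deltas:
    - {"x": 0, "y": 0, "z": -0.02, "wx": 0, "wy": 0, "wz": 0, "hand": 0}
    - {"x": 0, "y": 0, "z": -0.06, "wx": 0, "wy": 0, "wz": 0, "hand": 0}
    - {"x": 0, "y": 0, "z": -0.11, "wx": 0, "wy": 0, "wz": 0, "hand": 0}
    - {"x": 0, "y": 0, "z": -0.14, "wx": 0, "wy": 0, "wz": 0, "hand": 0}
    - {"x": 0, "y": 0, "z": -0.14, "wx": 0, "wy": 0, "wz": 0, "hand": 0}

```text
time: 35.7
tool_pos: [0.4716, -0.3628, 0.1585]
tool_rot: [-3.137, 0.002, -3.049]
contact_force: [-0.9, -0.2, -3.1]
opening: 0.0464
```

```bash
python3 - <<'E'
from h import *
s=st(); full([.548,-.0027,.15],[np.pi,0,np.radians(-170.2)])
E
```

```text
t 35.7 pos [ 0.4716 -0.3628  0.1585] rpy [-3.1374  0.0016 -3.0494] F [-0.8541 -0.2491 -3.1026] op 0.046390858053357194 q [-0.7837  0.5251  1.4267 -0.0016  1.1855 -2.4461]
shift [-0.1092  0.3516  0.0072] w [-0.24  0.08 -4.52] up in tool [-0.002 -0.004 -1.   ]
```

move_arm:
  deltas:
    - {"x": -0.006, "y": 0.045, "z": 0, "wx": 0, "wy": 0, "wz": 0, "hand": 0}
    - {"x": -0.015, "y": 0.09, "z": 0, "wx": 0, "wy": 0, "wz": 0, "hand": 0}
    - {"x": -0.03, "y": 0.14, "z": 0, "wx": 0, "wy": 0, "wz": -1, "hand": 0}
    - {"x": -0.05, "y": 0.19, "z": 0, "wx": 0, "wy": 0, "wz": -2, "hand": 0}
    - {"x": -0.07, "y": 0.24, "z": 0, "wx": 0, "wy": 0, "wz": -3, "hand": 0}
    - {"x": -0.09, "y": 0.29, "z": 0.007, "wx": 0, "wy": 0, "wz": -4.5, "hand": 0}
    - {"x": -0.109, "y": 0.34, "z": 0.007, "wx": -0.2, "wy": 0, "wz": -4.5, "hand": 0}
    - {"x": -0.109, "y": 0.3516, "z": 0.007, "wx": -0.2, "wy": 0, "wz": -4.5, "hand": 0}

```text
time: 36.7
tool_pos: [0.5462, 0.0013, 0.1467]
tool_rot: [3.137, -0.005, -2.967]
contact_force: [0.2, -0.4, -3.8]
opening: 0.0464
```

move_arm:
  deltas:
    - {"x": 0, "y": 0, "z": 0, "wx": 0, "wy": 0, "wz": 0, "hand": 0}
    - {"x": 0, "y": 0, "z": 0, "wx": 0, "wy": 0, "wz": 0, "hand": 0}

```text
time: 36.95
tool_pos: [0.5465, -0.0031, 0.1486]
tool_rot: [3.139, -0.003, -2.972]
contact_force: [-0.5, -1.0, -3.6]
opening: 0.0467
```

```bash
python3 - <<'E'
from h import *
s=st(); full([.548,-.0027,.11],[np.pi,0,np.radians(-170.2)])
im,p=shot('wrist','w14'); np.save('w14p.npy',p,allow_pickle=True)
# bushes on held plate at z = tcp-.0135+.014 ; tool-frame expectations
T=Ro.from_euler('xyz',s['tool_rot']); zt=s['tool_pos'][2]
g=cv2.cvtColor(im,cv2.COLOR_RGB2GRAY)
c=np.array(s['tool_pos']); print('pred bushes',proj(p,[c+T.apply([.054,y,-.0005]) for y in(-.047,.047)]).round(1).tolist(),'pred holes',proj(p,[c+T.apply([0,y,.0085]) for y in(-.077,.077)]).round(1).tolist(),'jig dowels',proj(p,[J(0,-.077,.064),J(0,.077,.064)]).round(1).tolist())
cv2.imwrite('pics/c14.png',im[:280,:,::-1])
E
```

```text
t 36.95 pos [ 0.5465 -0.0031  0.1486] rpy [ 3.1388 -0.0025 -2.9721] F [-0.4921 -1.0264 -3.5977] op 0.04672812217933775 q [-0.147   0.4561  1.5763  0.0021  1.1125 -1.8882]
shift [-0.0016  0.      0.0386] w [ 0.16 -0.14 -0.09] up in tool [ 0.003  0.003 -1.   ]
pred bushes [[218.2, 145.0], [428.1, 144.7]] pred holes [[173.2, 248.4], [472.9, 248.0]] jig dowels [[215.9, 208.2], [428.8, 207.5]]
```

View pics/c14.png

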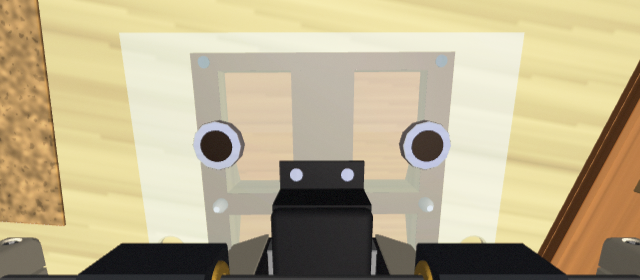

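The bushes are where predicted for a centred, level hold, and the dowels show at (220,206) and (426,206). Lowering in stages.

move_arm:
  deltas:
    - {"x": -0.001, "y": 0, "z": 0.03, "wx": 0.15, "wy": -0.1, "wz": 0, "hand": 0}
    - {"x": -0.001, "y": 0, "z": 0.05, "wx": 0.15, "wy": -0.1, "wz": 0, "hand": 0}
    - {"x": -0.001, "y": 0, "z": 0.065, "wx": 0.15, "wy": -0.1, "wz": 0, "hand": 0}
    - {"x": -0.001, "y": 0, "z": 0.072, "wx": 0.15, "wy": -0.1, "wz": 0, "hand": 0}
    - {"x": -0.001, "y": 0, "z": 0.072, "wx": 0.15, "wy": -0.1, "wz": 0, "hand": 0}
    - {"x": -0.001, "y": 0, "z": 0.072, "wx": 0.15, "wy": -0.1, "wz": 0, "hand": 0}

```text
time: 37.75
tool_pos: [0.5484, -0.0016, 0.0781]
tool_rot: [-3.141, 0.002, -2.971]
contact_force: [-0.2, -1.4, -3.1]
opening: 0.0471
```

```bash
python3 - <<'E'
from h import *
s=st(); full([.5472,-.0027,.0635],[np.pi,0,np.radians(-170.2)])
E
```

```text
t 37.75 pos [ 0.5484 -0.0016  0.0781] rpy [-3.1414  0.002  -2.971 ] F [-0.1591 -1.3504 -3.119 ] op 0.047071592132757446 q [-0.143   0.5438  1.6523  0.0006  0.9435 -1.8848]
shift [ 0.0014 -0.0008  0.0146] w [-0.01  0.11 -0.02] up in tool [-0.002 -0.    -1.   ]
```

move_arm:
  deltas:
    - {"x": 0.001, "y": -0.001, "z": 0.004, "wx": 0, "wy": 0, "wz": 0, "hand": 0}
    - {"x": 0.001, "y": -0.001, "z": 0.008, "wx": 0, "wy": 0, "wz": 0, "hand": 0}
    - {"x": 0.001, "y": -0.001, "z": 0.012, "wx": 0, "wy": 0, "wz": 0, "hand": 0}
    - {"x": 0.001, "y": -0.001, "z": 0.016, "wx": 0, "wy": 0, "wz": 0, "hand": 0}
    - {"x": 0.001, "y": -0.001, "z": 0.016, "wx": 0, "wy": 0, "wz": 0, "hand": 0}

```text
time: 38.38
tool_pos: [0.5472, -0.0026, 0.0634]
tool_rot: [-3.141, 0.002, -2.971]
contact_force: [-6.9, 1.4, 15.3]
opening: 0.0468
```

Seated at the expected height with a 15 N reaction. I'll release, rise, and then press the housing top with closed fingers to be sure it locks.

move_arm:
  deltas:
    - {"x": 0.001, "y": 0, "z": 0, "wx": 0, "wy": 0, "wz": 0, "hand": 1}
    - {"x": 0.001, "y": 0, "z": 0, "wx": 0, "wy": 0, "wz": 0, "hand": 1}
    - {"x": 0.001, "y": 0, "z": 0, "wx": 0, "wy": 0, "wz": 0, "hand": 1}
    - {"x": 0.001, "y": 0, "z": 0, "wx": 0, "wy": 0, "wz": 0, "hand": 1}
    - {"x": 0, "y": 0, "z": -0.03, "wx": 0, "wy": 0, "wz": 0, "hand": 1}
    - {"x": 0, "y": 0, "z": -0.06, "wx": 0, "wy": 0, "wz": 0, "hand": 1}
    - {"x": 0, "y": 0, "z": -0.06, "wx": 0, "wy": 0, "wz": 0, "hand": 0}
    - {"x": 0, "y": 0, "z": -0.06, "wx": 0, "wy": 0, "wz": 0, "hand": 0}

```text
time: 39.38
tool_pos: [0.5466, -0.0026, 0.1206]
tool_rot: [3.141, -0.0, -2.971]
contact_force: [-0.1, 0.4, -0.4]
opening: 0.0763
```

move_arm:
  deltas:
    - {"x": 0, "y": 0, "z": 0, "wx": 0, "wy": 0, "wz": 0, "hand": 0}
    - {"x": 0, "y": 0, "z": 0, "wx": 0, "wy": 0, "wz": 0, "hand": 0}
    - {"x": 0, "y": 0, "z": 0, "wx": 0, "wy": 0, "wz": 0, "hand": 0}
    - {"x": 0, "y": 0, "z": 0, "wx": 0, "wy": 0, "wz": 0, "hand": 0}
    - {"x": 0, "y": 0, "z": 0, "wx": 0, "wy": 0, "wz": 0, "hand": 0}
    - {"x": 0, "y": 0, "z": 0, "wx": 0, "wy": 0, "wz": 0, "hand": 0}
    - {"x": 0, "y": 0, "z": 0, "wx": 0, "wy": 0, "wz": 0, "hand": 0}

```text
time: 40.25
tool_pos: [0.5471, -0.0027, 0.1214]
tool_rot: [3.141, 0.001, -2.971]
contact_force: [0.5, 0.3, -0.1]
opening: 0.0066
```

```bash
python3 - <<'E'
from h import *
s=st(); full([.5472,-.0027,.094],[np.pi,0,np.radians(-170.2)])
E
```

```text
t 40.25 pos [ 0.5471 -0.0027  0.1214] rpy [ 3.1414  0.0008 -2.9709] F [ 0.5233  0.3475 -0.1289] op 0.0065678747343284605 q [-0.1453  0.4864  1.6107  0.0005  1.0439 -1.887 ]
shift [-0.0001 -0.0001  0.0274] w [ 0.01  0.05 -0.02] up in tool [-0.001  0.    -1.   ]
```

move_arm:
  deltas:
    - {"x": 0, "y": 0, "z": 0.015, "wx": 0, "wy": 0, "wz": 0, "hand": 0}
    - {"x": 0, "y": 0, "z": 0.024, "wx": 0, "wy": 0, "wz": 0, "hand": 0}
    - {"x": 0, "y": 0, "z": 0.027, "wx": 0, "wy": 0, "wz": 0, "hand": 0}
    - {"x": 0, "y": 0, "z": 0.029, "wx": 0, "wy": 0, "wz": 0, "hand": 0}
    - {"x": 0, "y": 0, "z": 0.031, "wx": 0, "wy": 0, "wz": 0, "hand": 0}
    - {"x": 0, "y": 0, "z": 0.032, "wx": 0, "wy": 0, "wz": 0, "hand": 0}

```text
time: 41.0
tool_pos: [0.5463, -0.0025, 0.0939]
tool_rot: [-3.141, 0.001, -2.97]
contact_force: [-18.2, 2.2, 47.4]
opening: 0.0003
```

move_arm:
  deltas:
    - {"x": 0, "y": 0, "z": -0.01, "wx": 0, "wy": 0, "wz": 0, "hand": 0}
    - {"x": 0, "y": 0, "z": -0.05, "wx": 0, "wy": 0, "wz": 0, "hand": 0}
    - {"x": -0.02, "y": 0, "z": -0.12, "wx": 0, "wy": 0, "wz": 0, "hand": 0.7}
    - {"x": -0.04, "y": 0, "z": -0.14, "wx": 0, "wy": 0, "wz": 0, "hand": 1}
    - {"x": -0.04, "y": 0, "z": -0.14, "wx": 0, "wy": 0, "wz": 0, "hand": 1}
    - {"x": -0.04, "y": 0, "z": -0.14, "wx": 0, "wy": 0, "wz": 0, "hand": 1}
    - {"x": -0.04, "y": 0, "z": -0.14, "wx": 0, "wy": 0, "wz": 0, "hand": 1}

```text
time: 41.88
tool_pos: [0.5852, 0.0041, 0.2276]
tool_rot: [3.14, -0.003, -2.971]
contact_force: [-0.4, 0.5, 1.4]
opening: 0.0455
```

```bash
python3 - <<'E'
from h import *
s=st(); im,p=shot('wrist','w15'); np.save('w15p.npy',p,allow_pickle=True); im2,p2=shot('top','t15')
c=np.zeros((600,640,3),np.uint8); c[:400]=im[:,:,::-1]; c[400:600,:600]=cv2.resize(im2[180:300,130:490,::-1],(600,200),interpolation=cv2.INTER_CUBIC); cv2.imwrite('pics/m15.png',c)
def tr(X): return Ro.from_euler('z',-a8).apply(X-np.array([.493,.338,0]))
print('blocks tray',tr(ray(p2,[(130+78*.6,180+114*.6),(130+129*.6,180+123*.6)],.025)))
E
```

```text
t 41.88 pos [0.5852 0.0041 0.2276] rpy [ 3.1403 -0.0028 -2.9711] F [-0.4465  0.5354  1.4077] op 0.04552456734547182 q [-0.1242  0.4545  1.3468  0.0004  1.3434 -1.8656]
blocks tray [[-0.0195  0.0433  0.025 ]
 [-0.0206 -0.0462  0.025 ]]
```

View pics/m15.png

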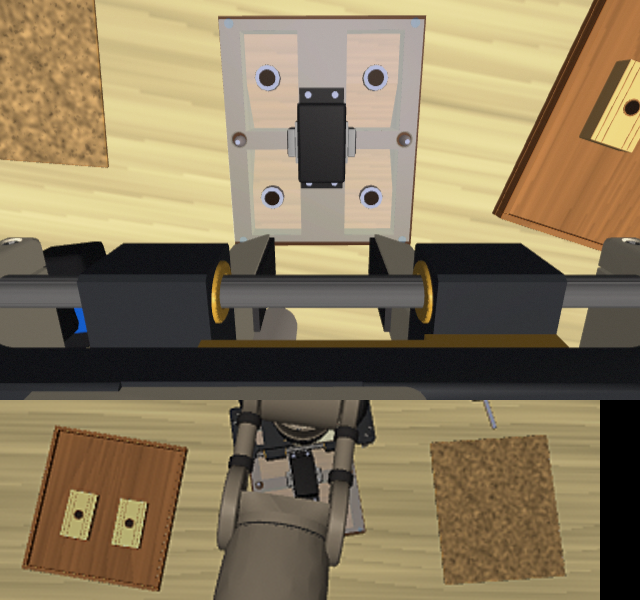

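The template sits on both dowels (239,140) and (404,140). Its buttons stand out on both sides (edges about 288 and 356), and both blocks are flat in the tray. Handing in.

```bash
python3 -c "
from cell import robot; print(robot.hand_in())"
```

```text
the job is handed in; nothing more can be done
None
```

The job is done and handed in at about 42 s of the 210 s allowed; hand-in gives no verdict. I freed the template and laid it on the cork mat, then took out the two blocks that were there (pockets 2 and 4; 1 and 3 were empty). Both went flat into the tray before I put the template back.

**Mended on the way:**
- Block 4 fell back flat after its first two presses. A third press, dragged toward the inner end, kept it tipped.
- The template got knocked about 20 mm on the mat during the run. I located it again before gripping it.

**Last checks:**
- **Blocks:** both lie flat and apart at tray (−20, +43) and (−21, −46) mm.
- **Template:** it was set down to the expected height, and a final press on the housing top stopped at 93.9 mm, against 94 mm when seated. That press reached 47 N at the fingertips, more than the 5 to 15 N needed.
- **Last picture:** both dowels are through their holes, the buttons look out on both sides, and the gripper is clear. I judged the buttons by eye only and did not tug the template to test the lock.
- **Drill, log and glue:** the arm was kept clear of all three; I did not measure their positions again at the end.

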